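Turn the glaze brush hair-up in its crock and start the drying blower

ROBOT

A 7-joint arm with a two-finger parallel gripper is mounted at the origin on the work surface. World frame = base frame: x ahead of the robot, y to its left, z up, the work surface at z = 0. Lengths are in m, angles in rad, forces in N, time in s.
With the tool pointing down it reaches from about 0.4 to 0.85 m from the base axis. Payload 10.4 kg.
Tool frame: the origin (TCP) lies midway between the tips of the shut fingers; the grasp point (between the pads) lies 19 mm behind it (grasp_offset is the distance from the TCP to the grasp point, in m); z points along the fingers, y is the direction in which the jaws open and shut (so a half turn about z gives the same grasp; the last joint's range is limited). The gripper opens to 85 mm and grips with 20 to 120 N. Pads are 22 mm wide; open, the fingers measure 114 mm over their backs; the gripper's body (76 mm by 85 mm) begins 54 mm behind the grasp point. The pads swing forward as they close: fully open they stand 13 mm farther back than shut.
Start: joints at [-1.371, 0.332, -0.065, 1.46, 0.022, 1.35, -0.088], TCP at [0.138, 0.61, 0.231] pointing down, gripper open.
Joint ranges: [-2.6, 2.6], [-0.5, 2.12], [-1.47, 1.34], [0.16, 2.42], [-1.27, 4.41], [0.06, 2.06], [-2.6, 2.6]. Speed limits (rad/s): [2.22, 2.22, 2.79, 2.79, 3.14, 3.14, 3.14].

INTERFACE

Orientations are given as a unit quaternion [w, x, y, z].
In Python, from workcell import * gives the robot as it stands.
- The arm moves only by the tool carry_out, never from a script. Its argument "moves" is a list of rows, each a list of 3 entries, a list of its own where there are three numbers: the opening in per cent of the stroke, from 0 (shut) to 100 (fully open), then the shift along the tool's x, y, z in m, then the turn about the tool's z in rad. A call has 1 to 5 rows; each row is the pose to reach, as a shift and turn from the pose commanded when the call began, along the tool's axes at that moment; what a row does not reach only later rows make up. A row lasts 1/12 s, in which the tool goes at most 41.7 mm and 7.16 degrees, less where a joint would pass 70% of its speed; a pose out of reach is approached as far as the arm can. A call with a gripper value outside its range is refused whole. The fingers move at their own pace and stop on an object; "squeeze" is the grip in N (left out, the last holds). Time passes only in rows, so rows that repeat a pose let the fingers close. It gives the time, the measured TCP pose, the force and the opening at its end, in the units of the state.
- sense(): the state, without advancing time (a new reading comes with each control period).
- capture(name): name is "side" or "top" or "wrist"; returns the picture (420x560x3 uint8, blue, green, red); there is no depth.
- calibration(name): a dict with "fx", "fy", "cx", "cy" (pixels), "R" (3x3) and "t" (3): a world point X has camera coordinates R X + t. Camera axes: x right, y down, z forward; pixel columns grow to the right and rows downward; lengths in m; the calibration is good to about 2 mm. A picture is of the moment at which its call begins: read the wrist's pose just before it. calibration takes no time and is no camera call; for the wrist camera it gives the pose at the moment of the call.
- job_done(): hands the job in, once; it reports no verdict.
Trained networks look in the newest picture that a camera, given by its name, has taken for a name from the list of things; names that differ only in an ending like _2 or _b are one class to them, and where a whole thing is asked for, a point or a joint stands for the part that bears it (a point fixed in the world has none). Each returns a list of dicts, best first, with "conf" (0 to 1); they miss things now and then, are a little off and sometimes report something else, mostly with a low value. They report only what shows in the picture. A call takes as long as a camera call. They do not tell look-alikes from the thing itself.
- find_in(camera, label): "bbox" ([left, top, width, height] as shares, 0 to 1, of the picture: columns of its width, rows of its height, round what is visible of it).
- outline_of(camera, label): "mask" (420x560 bool, what is visible of it) and "bbox" ([left, top, width, height] as shares, 0 to 1, of the picture: columns of its width, rows of its height, round what is visible of it).
The state is a dict: "time_s": time; "joints": joint angles; "qd": joint speeds; "joint_torque": joint torques, N m; "position": TCP position; "tcp_rot": TCP orientation; "ft_force": force on the tool from outside, world axes, zero at the start; "wrist_torque": the same for the moment, N m; "finger_gap": finger opening in m.
Only numpy, scipy, OpenCV 4.12 (cv2) and the standard library are available. Lean on these libraries where they do the work, as an engineer would, in place of code of your own. Each camera call takes 0.05 s, during which the arm holds its last target.

TASK

The glaze brush was left hair-down in the leaning crock: pull it out, turn it end for end and put it back with the handle down on the bottom of the crock and the hair up. Then lift the guard cover on the blower's switch box well open, flip the toggle fully over to its other side (on) and fold the cover fully down again. Do not push the clay pieces, the jar or the bowl about.

Things in the scene. Friction and masses are not known exactly. Their poses are not given: they have to be found in the camera images.
- crock: Leaning slab-built stoneware brush crock (buff), fixed: a rectangular pocket on a foot 115 x 85 mm. Origin on the table under the middle of the pocket's floor; z up, x horizontal, the way the pocket leans. The pocket's axis leans 45 deg from vertical towards x. Inside 36 mm high (in the leaning plane), 44 mm wide (along y), 75 mm deep; walls 6 mm, the upper one 15 mm shorter. Outside 56 mm wide.
- crock_floor (a point): Centre of the pocket's inner floor, 45 mm above the table. Beside the pocket's lower part the foot has two cheeks, 68 mm over all, that end 25 mm short of the mouth.
- crock_mouth (a point): Centre of the pocket's mouth, 75 mm up the leaning axis from crock_floor.
- brush: Round mop brush, loose, 200 mm, about 90 g, balanced near its middle. Origin at the butt (end of the handle), z along the brush towards the hair. Wooden handle 18 mm thick from 0 to 125 mm, metal ferrule 26 mm thick to 152 mm, brown hair up to 30 mm thick to 200 mm. Starts hair-down in the crock, about 125 mm of it outside, leaning about 52 deg from vertical (sagging 7 deg past the pocket's axis).
- brush_butt (a point): Butt of the brush's handle, on its axis. Put in handle-down, the brush sags about 14 deg past the pocket's axis when let go, which is fine. It may not slide down by itself: push it in until the butt meets the floor.
- brush_tip (a point): Tip of the brush's hair (on its axis), 200 mm from the butt.
- switchbox: Switch box of the drying blower, fixed: grey pedestal 100 x 50 mm (x by y), flat top 55 mm above the table, on a dark plate 130 x 90 x 12 mm. Origin on the table under its middle; z up; its front is -x. The toggle stands in the middle of its top under a hinged cover.
- cover (a joint): Bare-metal guard cover over the toggle: a hood open below and behind, 92 mm long, 60 mm wide, 36 mm high, 90 g, hinged along y at the rear (+x) edge of the box's top. 0 rad = fully down (starts within 0.1), grows as its front swings up and back, stop at 2.0. Stiff hinge (0.09 N m): stays where left. It overhangs the pedestal by 5 mm each side and can be held by its two side walls.
- cover_hinge (a point): On the cover's hinge line, at its middle: 50 mm behind the box's middle, 55 mm above the table.
- cover_grip (a point): Point in the cover's middle plane, to hold it by both side walls (60 mm apart): when down, 75 mm in front of the hinge line and 18 mm above it. Moves with the cover.
- toggle (a joint): Black paddle toggle, 30 mm tall, 14 mm along body x, 8 mm thick, pivoted about body x at the middle of the box's top. 0 rad = off, leaning 0.45 rad towards the box's -y side; 0.9 rad = on, leaning as far towards +y. Stays where it is left; needs about 1 N at its tip.
- toggle_tip (a point): Top of the toggle, 32 mm from its pivot (the pivot is at the middle of the box, 55 mm above the table).
- clay_bird: Bystander: small grey clay bird, loose, 60 mm tall, on the speckled white board between crock and switch box. Origin under its middle.
- clay_lump: Bystander: flat lump of grey clay, loose, 60 mm wide, 24 mm tall, on the same board. Origin under its middle.
- glaze_jar: Bystander: loose jar with a lid, 64 mm thick, 85 mm tall. Origin under its middle.
- bowl: Bystander: loose white bowl, 120 mm wide, 50 mm tall. Origin under its middle.
Not all that is in view belongs to the job. What is shaped like the brush but red is not meant.

How it is judged:
On the way, in this order (a step that is already met when the one before it is completed fails the run):
1. the brush, reversed, stands in the crock handle-down and is let go (distance between brush_butt and crock_floor below 0.03 m and angle between brush's own z axis and vertical below 1.3 rad and contact force between the fingers and brush below 0.1 N), for 0.2 s.
2. then the guard cover is lifted by more than 0.9 rad (value of joint cover above 0.9 rad), for 0.2 s.
3. then the toggle is flipped on (past 0.75 of 0.9 rad) with the cover up (value of joint toggle above 0.75 rad and value of joint cover above 0.5 rad), for 0.2 s.
At the end, for the whole second after the job is handed in: The brush rests in the crock hair-up: its butt within 30 mm of the centre of the pocket's floor, leaning less than 1.3 rad (74 degrees) from vertical, at rest; the toggle is on (past 0.75 rad); the cover is down (below 0.12 rad) (distance between brush_butt and crock_floor below 0.03 m and angle between brush's own z axis and vertical below 1.3 rad and linear speed of brush below 0.02 m/s and value of joint toggle above 0.75 rad and value of joint cover below 0.12 rad); the robot touches nothing.
It fails at once if a clay piece, the jar or the bowl is pushed more than 30 mm (distance of any of clay_bird, clay_lump, glaze_jar, bowl from where it was at the start of the episode above 0.03 m).
It also fails if it takes over 72 s, if anything falls off the work surface, if the arm or the gripper's body presses on something with over 40 N, if the wrist force passes 120 N, or if a joint passes its speed limit or range.

## Working session

There is one attempt and no reset: what is moved stays moved. The work goes in short steps, Python scripts to look and compute and a tool call to move; the robot and the scene stay as the last step left them, time stands still between calls to the robot, and variables do not carry over. Pictures are saved under pics/ and viewed, and the job is handed in when it is done.

Besides the shell and the picture viewer there is one more tool, called after "Emit:" as name(argument=value, ...), one argument or row to a line, values as JSON. carry_out: Moves the arm, as the interface text tells. Its arguments: {"type":"object","properties":{"moves":{"type":"array","items":{"type":"array"}},"squeeze":{"type":"number"}},"required":["moves"]}

```bash
ls; mkdir -p pics; python3 - <<'E'
from workcell import *
import cv2,numpy as np
s=sense(); print({k:np.round(v,3).tolist() for k,v in s.items()})
for c in("side","top","wrist"):
    cv2.imwrite(f"pics/{c}0.png",capture(c)); k=calibration(c); print(c,{a:np.round(b,3).tolist() for a,b in k.items()})
print(sense()["time_s"])
E
```

```text
pics
{'time_s': 0.0, 'joints': [-1.371, 0.333, -0.065, 1.461, 0.022, 1.35, -0.088], 'qd': [0.002, -0.0, -0.0, 0.001, 0.0, -0.001, -0.002], 'joint_torque': [-0.0, -62.544, 0.049, -39.163, 0.016, 0.009, 0.0], 'position': [0.138, 0.609, 0.231], 'tcp_rot': [-0.0, 0.111, 0.994, -0.001], 'ft_force': [-0.488, -1.015, -0.983], 'wrist_torque': [-0.01, 0.017, -0.014], 'finger_gap': 0.085}
side {'fx': 395.33, 'fy': 395.33, 'cx': 285.376, 'cy': 211.932, 'R': [[0.993, -0.117, 0.005], [-0.083, -0.738, -0.67], [0.082, 0.665, -0.742]], 't': [-0.5, 0.142, 1.027]}
top {'fx': 497.117, 'fy': 497.117, 'cx': 283.964, 'cy': 205.431, 'R': [[-0.017, -1.0, 0.007], [-0.998, 0.017, -0.06], [0.059, -0.008, -0.998]], 't': [0.037, 0.521, 1.209]}
wrist {'fx': 325.821, 'fy': 325.821, 'cx': 275.552, 'cy': 214.647, 'R': [[0.221, 0.975, -0.002], [0.941, -0.213, 0.261], [0.254, -0.059, -0.965]], 't': [-0.625, -0.034, 0.379]}
0.15
```

View pics/side0.png

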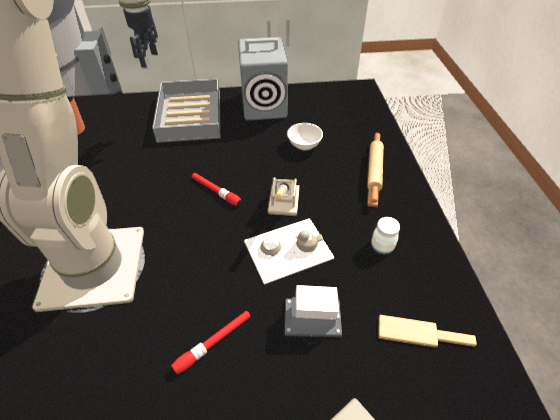

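View pics/top0.png

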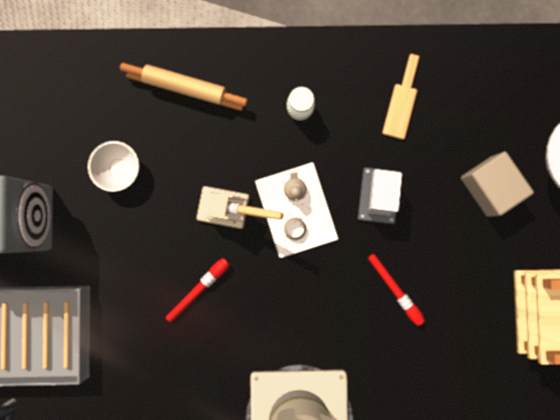

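View pics/wrist0.png

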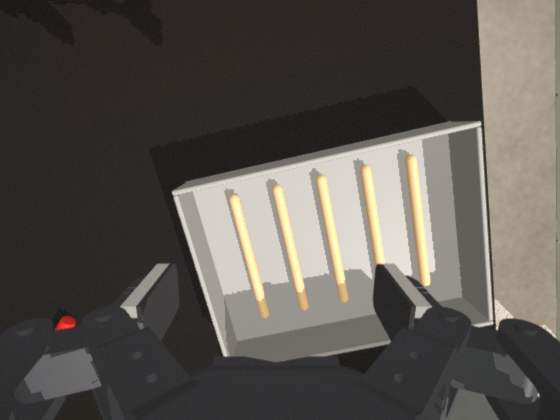

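```bash
cat > h.py <<'E'
from workcell import *
import cv2,numpy as np
from scipy.optimize import least_squares
def ray(k,p):
    d=np.array([(p[0]-k['cx'])/k['fx'],(p[1]-k['cy'])/k['fy'],1.]); R=np.array(k['R']); t=np.array(k['t'])
    return -R.T@t, R.T@d
def at(k,p,z):
    o,d=ray(k,p); return o+d*(z-o[2])/d[2]
def proj(k,X):
    c=np.array(k['R'])@np.asarray(X,float).T+np.array(k['t'])[:,None] if np.ndim(X)>1 else np.array(k['R'])@np.asarray(X)+np.array(k['t'])
    return np.array([k['fx']*c[0]/c[2]+k['cx'],k['fy']*c[1]/c[2]+k['cy']]).T
E
python3 - <<'E'
from h import *
for c in("top","side"):
    im=capture(c);v=im.copy()
    k=calibration(c)
    for n,col in(("crock",(0,255,0)),("brush",(255,0,255)),("switchbox",(255,255,0)),("cover",(0,128,255)),("clay_bird",(255,0,0)),("glaze_jar",(0,255,255)),("bowl",(0,255,255))):
        for r in outline_of(c,n)[:3]:
            m=r['mask'].astype(np.uint8); b=np.array(r['bbox'])*[560,420,560,420]
            rect=cv2.minAreaRect(cv2.findNonZero(m)); 
            M=cv2.moments(m,True); ce=(M['m10']/M['m00'],M['m01']/M['m00'])
            print(c,n,round(r['conf'],2),np.round(b),np.round(rect[0]),np.round(rect[1]),round(rect[2],1),np.round(at(k,ce,0.05),3))
            cs,_=cv2.findContours(m,0,2); cv2.drawContours(v,cs,-1,col,1)
    if c=="top": v=cv2.resize(v[100:300,80:480],(800,400),interpolation=2)
    else: v=cv2.resize(v[100:360,150:450],(690,598),interpolation=2)
    cv2.imwrite(f"pics/{c}1.png",v)
    w=cv2.resize(im[100:300,180:420] if c=="top" else im[150:350,220:400],None,fx=3,fy=3,interpolation=2);cv2.imwrite(f"pics/{c}1z.png",w)
E
```

```text
top crock 0.68 [198. 190.  52.  38.] [222. 207.] [47. 35.] 10.3 [0.518 0.181 0.05 ]
top crock 0.3 [358. 169.  43.  54.] [379. 195.] [39. 52.] 6.8 [ 0.54  -0.199  0.05 ]
top brush 0.96 [226. 202.  59.  14.] [255. 211.] [56. 10.] 9.5 [0.507 0.104 0.05 ]
top brush 0.96 [371. 257.  53.  68.] [395. 289.] [85. 13.] 53.1 [ 0.307 -0.238  0.05 ]
top brush 0.78 [169. 261.  58.  61.] [197. 291.] [13. 81.] 45.0 [0.33  0.231 0.05 ]
top switchbox 0.85 [357. 169.  40.  55.] [379. 195.] [38. 52.] 6.3 [ 0.539 -0.199  0.05 ]
top cover 0.73 [367. 169.  35.  45.] [384. 191.] [28. 40.] 5.7 [ 0.55  -0.213  0.05 ]
top clay_bird 0.75 [287. 171.  21.  28.] [295. 187.] [22. 25.] 26.6 [0.561 0.003 0.05 ]
top glaze_jar 0.56 [285.  90.  27.  30.] [300. 104.] [31. 26.] 90.0 [ 0.765 -0.014  0.05 ]
top bowl 0.65 [ 85. 144.  51.  49.] [112. 166.] [47. 49.] 90.0 [0.621 0.438 0.05 ]
side crock 0.94 [269. 178.  30.  36.] [284. 196.] [29. 35.] 5.0 [0.516 0.142 0.05 ]
side brush 0.73 [191. 172.  50.  31.] [215. 187.] [52.  9.] 33.7 [0.329 0.199 0.05 ]
side brush 0.63 [171. 310.  81.  61.] [212. 342.] [15. 94.] 55.3 [ 0.304 -0.267  0.05 ]
side brush 0.51 [276. 187.  11.  10.] [281. 190.] [ 8. 14.] 45.0 [0.513 0.174 0.05 ]
side switchbox 0.67 [283. 287.  62.  52.] [314. 310.] [51. 57.] 90.0 [ 0.541 -0.219  0.05 ]
side cover 0.66 [296. 285.  45.  34.] [317. 302.] [43. 32.] 3.4 [ 0.552 -0.194  0.05 ]
side cover 0.37 [277. 183.  11.  16.] [281. 190.] [10. 17.] 45.0 [0.513 0.175 0.05 ]
side clay_bird 0.73 [297. 232.  27.  18.] [308. 241.] [26. 21.] 14.9 [ 0.559 -0.017  0.05 ]
side clay_bird 0.48 [261. 241.  20.  15.] [270. 248.] [12. 20.] 86.8 [ 0.46  -0.033  0.05 ]
side glaze_jar 0.81 [372. 220.  29.  36.] [386. 235.] [24. 36.] 14.0 [ 0.766 -0.021  0.05 ]
side bowl 0.64 [290. 124.  30.  25.] [306. 136.] [26. 33.] 90.0 [0.62  0.424 0.05 ]
```

View pics/top1z.png

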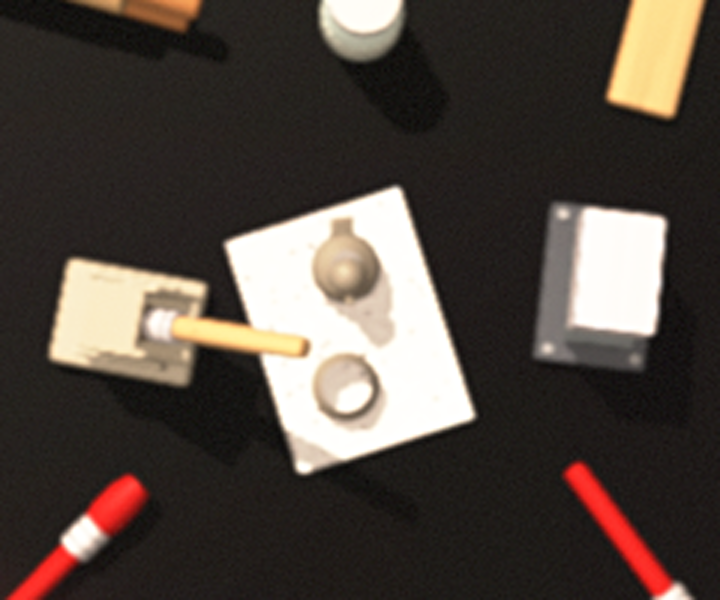

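View pics/side1z.png

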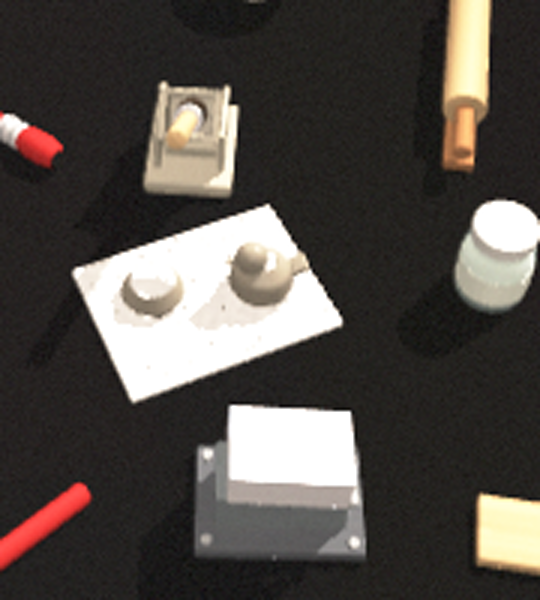

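```bash
python3 - <<'E'
import cv2,numpy as np
t=cv2.imread("pics/top0.png");s=cv2.imread("pics/side0.png")
def z(im,x,y,w,h): return cv2.resize(im[y:y+h,x:x+w],(w*6,h*6),interpolation=2)
a=z(t,345,160,65,70);b=z(s,280,280,65,70);cv2.imwrite("pics/box.png",np.hstack([a,b]))
a=z(t,190,180,100,55);b=z(s,262,172,50,55)
g=np.clip(np.hstack([a[:, :],]).astype(float)*0.7,0,255)
cv2.imwrite("pics/cr_t.png",a);cv2.imwrite("pics/cr_s.png",cv2.resize(b,None,fx=1.6,fy=1.6))
E
```

```text
(no output)
```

View pics/box.png

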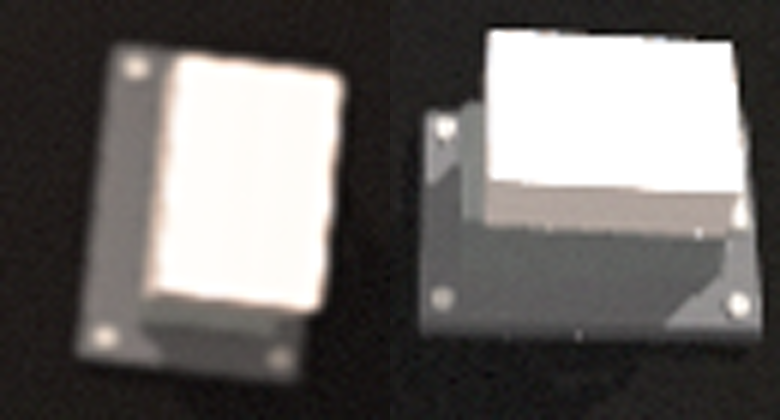

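View pics/cr_t.png

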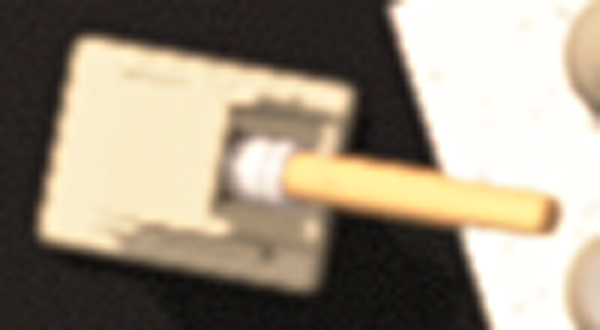

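View pics/cr_s.png

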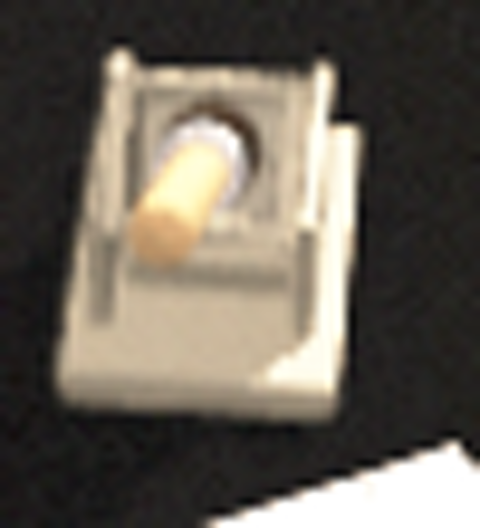

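```bash
cat > fit.py <<'E'
from h import *
kt,ks=calibration("top"),calibration("side")
print("cams",[np.round(-np.array(k['R']).T@k['t'],3) for k in(kt,ks)])
def tri(pt,ps):
    f=lambda X: np.r_[proj(kt,X)-pt,proj(ks,X)-ps]
    r=least_squares(f,[.5,.1,.1]); return r.x,r.fun
b,e=tri((280,215.8),(278.7,196.2));print("butt",b.round(4),e.round(1))
f,e=tri((238.3,208.7),(283.6,187.5));print("ferr",f.round(4),e.round(1))
d=b-f;print("len",np.linalg.norm(d),"lean",np.degrees(np.arccos(d[2]/np.linalg.norm(d))),"az",np.degrees(np.arctan2(d[1],d[0])))
# switchbox
T=lambda x,y:(345+x/6,160+y/6)
S=lambda x,y:(280+(x-390)/6,280+y/6)
obs=[('t',T(112,45),'p',(1,1)),('t',T(78,355),'p',(-1,1)),('t',T(300,378),'p',(-1,-1)),
 ('s',S(424,112),'p',(-1,1)),('s',S(420,330),'p0',(-1,-1)),('s',S(762,338),'p0',(1,-1)),
 ('t',T(172,55),'c',(1,1)),('t',T(343,75),'c',(1,-1)),('t',T(322,308),'c',(-1,-1)),('t',T(150,292),'c',(-1,1)),
 ('s',S(489,30),'c',(-1,1)),('s',S(733,42),'c',(1,1)),('s',S(487,186),'c',(-1,-1)),('s',S(742,194),'c',(1,-1))]
for flip in(0,1):
    def pts(q):
        x,y,a,c=q; R=np.array([[np.cos(a),-np.sin(a)],[np.sin(a),np.cos(a)]]); out=[]
        for v,o,w,(sx,sy) in obs:
            if flip: sx,sy=-sx,-sy
            if w[0]=='p': P=np.array([65*sx,45*sy,0 if w=='p0' else 12.])/1e3
            else:
                l=92 if sx<0 else 0; u=36
                P=np.array([50-(l*np.cos(c)-u*np.sin(c)),30*sy,55+l*np.sin(c)+u*np.cos(c)])/1e3
            P[:2]=R@P[:2]+[x,y]
            out.append(proj(kt if v=='t' else ks,P)-o)
        return np.ravel(out)
    r=least_squares(pts,[.54,-.2,np.pi*flip,0.05],loss='soft_l1')
    print(flip,r.x.round(4),"rms",np.sqrt(np.mean(pts(r.x)**2)));print(pts(r.x).reshape(-1,2).round(1).tolist())
E
python3 fit.py
```

```text
cams [array([0.449, 0.038, 1.237]), array([ 0.424, -0.637,  0.86 ])]
butt [0.4902 0.0384 0.1657] [ 0.  -0.1 -0.1  0. ]
ferr [0.5117 0.1335 0.1004] [ 0.  -0.6 -0.7  0. ]
len 0.11734213741355748 lean 56.20884824270427 az -102.73229475651698
0 [ 0.5435 -0.2084 -0.1314  0.0149] rms 0.7053847976266424
[[0.4, -0.5], [0.6, -0.2], [-0.2, 0.1], [-0.3, -0.7], [-0.2, 0.6], [-0.3, 0.2], [1.9, 0.0], [-1.0, -0.3], [-1.3, 0.1], [1.5, -0.2], [-0.5, 0.8], [-0.1, -0.2], [-0.1, -0.8], [0.5, -1.2]]
1 [ 0.5468 -0.2078  3.0183 -0.1263] rms 1.1594077262583296
[[-0.1, -1.7], [0.5, -1.4], [-0.3, -1.3], [0.9, -0.9], [1.4, 0.4], [1.3, -0.4], [0.2, 1.4], [-2.9, 0.8], [-1.8, 0.3], [1.1, 0.2], [-1.0, 0.9], [-1.5, 2.0], [-0.4, -0.7], [-0.8, 0.9]]
```

```bash
cat >> h.py <<'E'
from scipy.spatial.transform import Rotation as Rn
def Rt(s=None):
    s=s or sense(); q=s['tcp_rot']; return Rn.from_quat([q[1],q[2],q[3],q[0]]).as_matrix()
def az():
    R=Rt(); return np.degrees(np.arctan2(R[1,1],R[0,1]))
def go(target,yaz=None):
    s=sense(); R=Rt(s); p=np.array(s['position'])
    sh=R.T@(np.array(target)-p)
    # flat tool assumed
    turn=0 if yaz is None else -np.radians((yaz-az()+180)%360-180)
    print("pos",p.round(4),"az",round(az(),1),"shift",sh.round(4).tolist(),"turn",round(turn,3),"j",np.round(s['joints'],2).tolist(),"t",s['time_s'],"gap",round(s['finger_gap'],4),"F",np.round(s['ft_force'],1))
E
python3 - <<'E'
from h import *
go([.5065,.135,.231],-11)
k=calibration("top")
# foot corners, z guess 0.012
P=[at(k,p,0.012) for p in((203.3,185.8),(249.5,193.7),(243,228.7),(196.3,220))]
for p in P: print(p.round(4))
for a,b in((0,1),(3,2),(0,3),(1,2)):
    d=P[b]-P[a]; print(np.linalg.norm(d).round(4),np.degrees(np.arctan2(d[1],d[0])).round(1))
print("cen",np.mean(P,0))
print("rim",at(k,(227,205.8),.1))
E
```

```text
pos [0.1381 0.6096 0.2313] az 77.2 shift [-0.4642, -0.3814, 0.0003] turn 1.54 j [-1.37, 0.33, -0.06, 1.46, 0.02, 1.35, -0.09] t 0.95 gap 0.0852 F [-0.6  0.  -1.1]
[0.5734 0.2269 0.012 ]
[0.5519 0.113  0.012 ]
[0.4658 0.1301 0.012 ]
[0.4891 0.2447 0.012 ]
0.1159 -100.7
0.117 -101.5
0.0861 168.1
0.0878 168.8
cen [0.52004144 0.17863956 0.012     ]
rim [0.51753467 0.15943105 0.1       ]
```

Emit:
carry_out(
  moves=[
    [100, [-0.46, -0.38, 0], 1.54],
    [100, [-0.46, -0.38, 0], 1.54],
    [100, [-0.46, -0.38, 0], 1.54],
    [100, [-0.46, -0.38, 0], 1.54],
    [100, [-0.46, -0.38, 0], 1.54],
  ],
)

```text
time_s: 1.37
position: [0.2663, 0.443, 0.2314]
tcp_rot: [-0.0, 0.414, 0.91, 0.0]
ft_force: [1.2, -0.1, -0.2]
finger_gap: 0.0855
```

```bash
python3 -c "
from h import *
go([.5065,.135,.231],-11)"
```

```text
pos [0.2663 0.443  0.2314] az 41.1 shift [-0.39, -0.0213, 0.0002] turn 0.909 j [-1.21, 0.09, 0.1, 1.75, -0.01, 1.3, -0.39] t 1.3667 gap 0.0855 F [ 1.2 -0.1 -0.2]
```

Emit:
carry_out(
  moves=[
    [100, [-0.39, -0.021, 0], 0.909],
    [100, [-0.39, -0.021, 0], 0.909],
    [100, [-0.39, -0.021, 0], 0.909],
    [100, [-0.39, -0.021, 0], 0.909],
    [100, [-0.39, -0.021, 0], 0.909],
  ],
)

```text
time_s: 1.78
position: [0.3955, 0.2795, 0.2317]
tcp_rot: [-0.0, 0.674, 0.739, 0.0]
ft_force: [0.5, 0.9, -0.4]
finger_gap: 0.0853
```

```bash
python3 -c "
from h import *
go([.5065,.135,.231],-11)"
```

```text
pos [0.3955 0.2795 0.2317] az 5.3 shift [-0.1541, 0.0972, 0.0006] turn 0.284 j [-1.0, 0.01, 0.3, 1.84, -0.0, 1.3, -0.61] t 1.7833 gap 0.0853 F [ 0.5  0.9 -0.4]
```

Emit:
carry_out(
  moves=[
    [100, [-0.154, 0.097, 0], 0.284],
    [100, [-0.154, 0.097, 0], 0.284],
    [100, [-0.154, 0.097, 0], 0.284],
    [100, [-0.154, 0.097, 0], 0.284],
    [100, [-0.154, 0.097, 0], 0.284],
  ],
)

```text
time_s: 2.2
position: [0.509, 0.1316, 0.2318]
tcp_rot: [0.001, 0.772, 0.636, 0.0]
ft_force: [-0.6, -1.5, -0.1]
finger_gap: 0.0855
```

```bash
python3 - <<'E'
from h import *
k=calibration("wrist"); im=capture("wrist"); cv2.imwrite("pics/w2.png",im); go([.5065,.111,.125],-11)
print(k['R'],k['t'])
for X in([.4902,.0384,.166],[.5065,.111,.107],[.512,.137,.098]): print(proj(k,X).round(0))
E
```

```text
pos [0.5094 0.131  0.2317] az -11.1 shift [-0.0201, 0.0008, 0.1067] turn -0.002 j [-0.8, 0.11, 0.49, 1.75, -0.05, 1.3, -0.48] t 2.25 gap 0.0851 F [-1.  -2.6 -0.9]
[[ 0.98143017 -0.19179541  0.00305532]
 [-0.1859099  -0.94714899  0.26143125]
 [-0.04724747 -0.25714453 -0.96521726]] [-0.47535451  0.18546868  0.43710836]
[274. 350.]
[276. 231.]
[277. 199.]
```

View pics/w2.png

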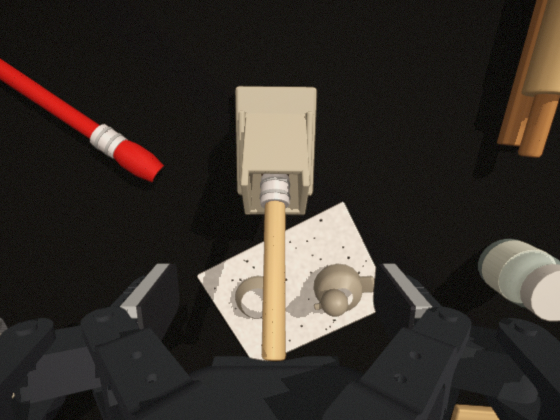

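Emit:
carry_out(
  moves=[
    [100, [-0.02, 0.001, 0.04], 0],
    [100, [-0.02, 0.001, 0.08], 0],
    [100, [-0.02, 0.001, 0.12], 0],
    [100, [-0.02, 0.001, 0.144], 0],
    [30, [-0.02, 0.001, 0.144], 0],
  ],
  squeeze=40,
)

```text
time_s: 2.67
position: [0.5002, 0.1168, 0.0826]
tcp_rot: [-0.001, 0.77, 0.638, -0.004]
ft_force: [-1.3, 0.7, -0.1]
finger_gap: 0.0751
```

Emit:
carry_out(
  moves=[
    [0, [0, 0, 0], 0],
    [0, [0, 0, 0], 0],
    [0, [0, 0, 0], 0],
    [0, [0, 0, 0], 0],
  ],
)

```text
time_s: 3.0
position: [0.5047, 0.1182, 0.0892]
tcp_rot: [0.0, 0.77, 0.638, 0.002]
ft_force: [0.7, -0.0, 0.1]
finger_gap: 0.0253
```

```bash
python3 -c "
from h import *
go([.5065,.111,.087],-11)
cv2.imwrite('pics/w3.png',capture('wrist'))"
```

```text
pos [0.5047 0.1182 0.0892] az -10.6 shift [-0.0068, 0.0031, 0.0022] turn 0.006 j [-0.75, 0.24, 0.49, 1.93, -0.13, 1.0, -0.39] t 3.0 gap 0.0253 F [ 0.7 -0.   0.1]
```

View pics/w3.png

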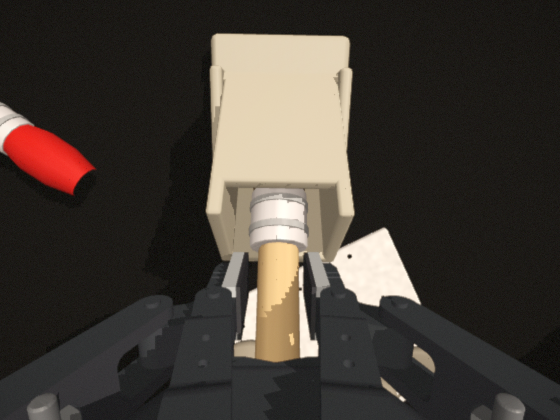

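Emit:
carry_out(
  moves=[
    [0, [0, 0, 0], 0],
    [0, [0, 0, 0], 0],
    [0, [0, 0, 0], 0],
  ],
)

```text
time_s: 3.3
position: [0.5045, 0.118, 0.0886]
tcp_rot: [0.0, 0.77, 0.638, 0.001]
ft_force: [-0.9, -0.5, 8.2]
finger_gap: 0.0167
```

```bash
python3 -c "
from h import *
go([.5065,.111,.087],-11)
print(Rt().round(3))"
```

```text
pos [0.5045 0.118  0.0886] az -10.7 shift [-0.0065, 0.0032, 0.0016] turn 0.006 j [-0.75, 0.24, 0.49, 1.93, -0.14, 1.0, -0.39] t 3.3 gap 0.0167 F [-0.9 -0.5  8.2]
[[ 0.185  0.983  0.002]
 [ 0.983 -0.185  0.001]
 [ 0.002  0.002 -1.   ]]
```

Emit:
carry_out(
  moves=[
    [0, [-0.01, 0, -0.01], 0],
    [0, [-0.025, 0, -0.024], 0],
    [0, [-0.04, 0, -0.039], 0],
    [0, [-0.055, 0, -0.054], 0],
    [0, [-0.072, 0, -0.071], 0],
  ],
)

```text
time_s: 3.72
position: [0.4895, 0.0457, 0.1592]
tcp_rot: [-0.0, 0.77, 0.638, -0.0]
ft_force: [0.2, -0.7, -0.5]
finger_gap: 0.0169
```

```bash
python3 -c "
from h import *
go([.5065,.111,.087],-11)
cv2.imwrite('pics/w4.png',np.hstack([cv2.resize(capture('wrist'),(400,300)),cv2.resize(capture('side')[150:300,200:400],(400,300))]))"
```

```text
pos [0.4895 0.0457 0.1592] az -10.7 shift [0.0673, 0.0047, 0.0722] turn 0.006 j [-0.7, 0.09, 0.55, 1.92, -0.05, 1.14, -0.32] t 3.7167 gap 0.0169 F [ 0.2 -0.7 -0.5]
```

View pics/w4.png

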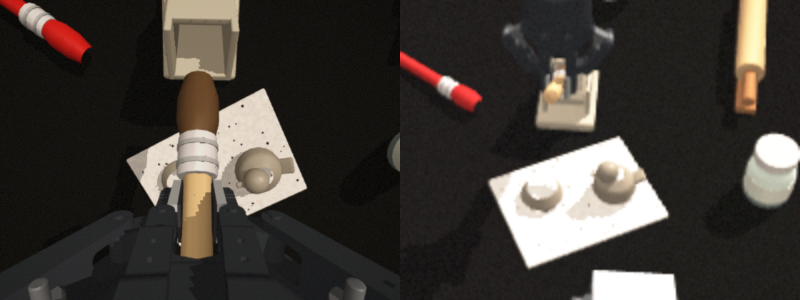

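Emit:
carry_out(
  moves=[
    [0, [-0.32, 0.104, -0.015], -0.056],
    [0, [-0.32, 0.104, -0.015], -0.056],
    [0, [-0.32, 0.104, -0.015], -0.056],
    [0, [-0.32, 0.104, -0.015], -0.056],
    [0, [-0.32, 0.104, -0.015], -0.056],
  ],
)

```text
time_s: 4.23
position: [0.5165, -0.1611, 0.1677]
tcp_rot: [-0.0, 0.751, 0.66, 0.0]
ft_force: [1.7, 0.1, -0.6]
finger_gap: 0.0169
```

```bash
python3 -c "
from h import *
go([.533,-.288,.172],-7.5)"
```

```text
pos [ 0.5165 -0.1611  0.1677] az -7.4 shift [-0.1237, 0.0327, -0.0043] turn 0.002 j [-0.41, 0.22, 0.71, 1.8, -0.16, 1.18, 0.23] t 4.2333 gap 0.0169 F [ 1.7  0.1 -0.6]
```

Emit:
carry_out(
  moves=[
    [0, [-0.124, 0.033, -0.004], 0],
    [0, [-0.124, 0.033, -0.004], 0],
    [0, [-0.124, 0.033, -0.004], 0],
    [0, [-0.124, 0.033, -0.004], 0],
    [0, [-0.124, 0.033, -0.004], 0],
  ],
)

```text
time_s: 4.65
position: [0.5321, -0.2903, 0.1711]
tcp_rot: [0.0, 0.753, 0.658, -0.001]
ft_force: [0.7, 0.6, -2.0]
finger_gap: 0.017
```

```bash
python3 -c "
from h import *
go([.533,-.288,.057],-7.5)
cv2.imwrite('pics/w5.png',np.hstack([cv2.resize(capture('wrist'),(400,300)),cv2.resize(capture('side')[210:390,230:470],(400,300))]))"
```

```text
pos [ 0.5321 -0.2903  0.1711] az -7.8 shift [0.0026, 0.0008, 0.1141] turn -0.004 j [-0.16, 0.4, 0.75, 1.63, -0.28, 1.23, 0.51] t 4.65 gap 0.017 F [ 0.7  0.6 -2. ]
```

View pics/w5.png

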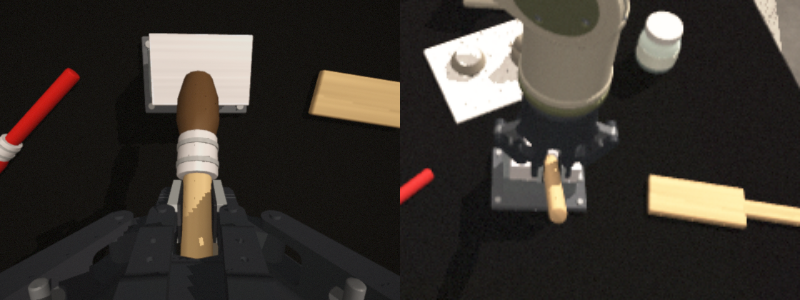

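Emit:
carry_out(
  moves=[
    [0, [0, 0, 0.015], 0],
    [0, [0, 0, 0.03], 0],
    [0, [0, 0, 0.042], 0],
    [0, [0, 0, 0.054], 0],
    [0, [0, 0, 0.066], 0],
  ],
  squeeze=25,
)

```text
time_s: 5.17
position: [0.5343, -0.2863, 0.1059]
tcp_rot: [0.001, 0.751, 0.66, 0.001]
ft_force: [0.9, -3.6, 4.7]
finger_gap: 0.0169
```

```bash
python3 -c "
from h import *
go([.533,-.288,.057],-7.5)
cv2.imwrite('pics/w6.png',np.hstack([cv2.resize(capture('wrist'),(400,300)),cv2.resize(capture('side')[210:390,230:470],(400,300))]))"
```

```text
pos [ 0.5343 -0.2863  0.1059] az -7.4 shift [-0.0018, -0.0011, 0.0489] turn 0.002 j [-0.14, 0.46, 0.72, 1.69, -0.33, 1.11, 0.54] t 5.1667 gap 0.0169 F [ 0.9 -3.6  4.7]
```

View pics/w6.png

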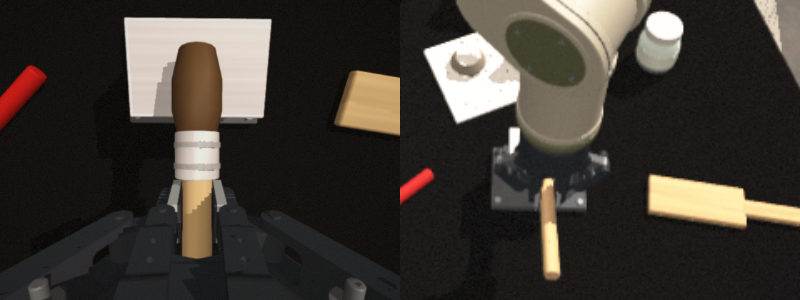

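Emit:
carry_out(
  moves=[
    [0, [0, 0, 0.01], 0],
    [0, [0, 0, 0.02], 0],
    [0, [0, 0, 0.03], 0],
    [0, [0, 0, 0.04], 0],
    [0, [0, 0, 0.048], 0],
  ],
)

```text
time_s: 5.68
position: [0.5343, -0.2861, 0.0578]
tcp_rot: [0.0, 0.751, 0.66, 0.001]
ft_force: [-1.1, 0.9, 10.5]
finger_gap: 0.0166
```

```bash
python3 -c "
from h import *
go([.533,-.288,.057],-7.5)
cv2.imwrite('pics/w7.png',np.hstack([cv2.resize(capture('wrist'),(400,300)),cv2.resize(capture('side')[210:390,230:470],(400,300))]))"
```

```text
pos [ 0.5343 -0.2861  0.0578] az -7.4 shift [-0.0021, -0.0011, 0.0008] turn 0.002 j [-0.12, 0.52, 0.68, 1.73, -0.38, 1.03, 0.57] t 5.6833 gap 0.0166 F [-1.1  0.9 10.5]
```

View pics/w7.png

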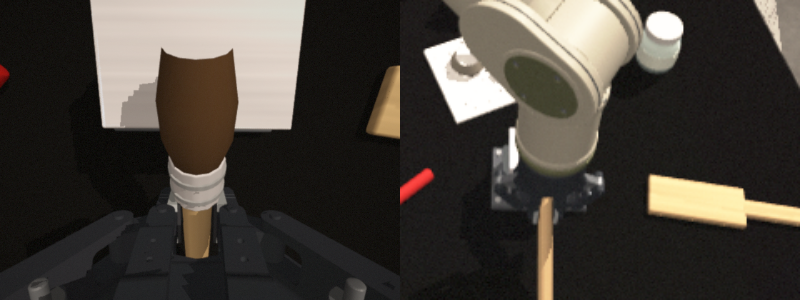

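Emit:
carry_out(
  moves=[
    [0, [0, 0, -0.035], 0],
    [0, [0, 0, -0.075], 0],
    [0, [0, 0, -0.115], 0],
    [0, [0, 0, -0.155], 0],
    [0, [0, 0, -0.18], 0],
  ],
  squeeze=60,
)

```text
time_s: 6.2
position: [0.5342, -0.2863, 0.2417]
tcp_rot: [0.001, 0.751, 0.66, 0.001]
ft_force: [0.0, -0.5, 0.0]
finger_gap: 0.0163
```

```bash
python3 - <<'E'
from h import *
go([.533,-.288,.057],-7.5)
s=capture('side');cv2.imwrite('pics/w8.png',cv2.resize(s[180:420,200:470],None,fx=2.4,fy=2.4))
k=calibration('side'); p=np.array(sense()['position']); 
tx=Rt()[:,0]
for E in (20,25,30,35,40,45):
    g=p+[0,0,.014]; b=g-.1*(np.cos(np.radians(E))*tx+np.array([0,0,np.sin(np.radians(E))])); print(E,((proj(k,b)-[200,180])*2.4).round(0),((proj(k,g)-[200,180])*2.4).round(0))
cv2.imwrite('pics/w8w.png',capture('wrist'))
E
```

```text
pos [ 0.5342 -0.2863  0.2417] az -7.4 shift [-0.0019, -0.0016, 0.1847] turn 0.002 j [-0.19, 0.34, 0.77, 1.54, -0.24, 1.36, 0.48] t 6.2 gap 0.0163 F [ 0.  -0.5  0. ]
20 [301. 409.] [297. 263.]
25 [300. 409.] [297. 263.]
30 [298. 408.] [297. 263.]
35 [297. 406.] [297. 263.]
40 [296. 403.] [297. 263.]
45 [295. 399.] [297. 263.]
```

View pics/w8.png

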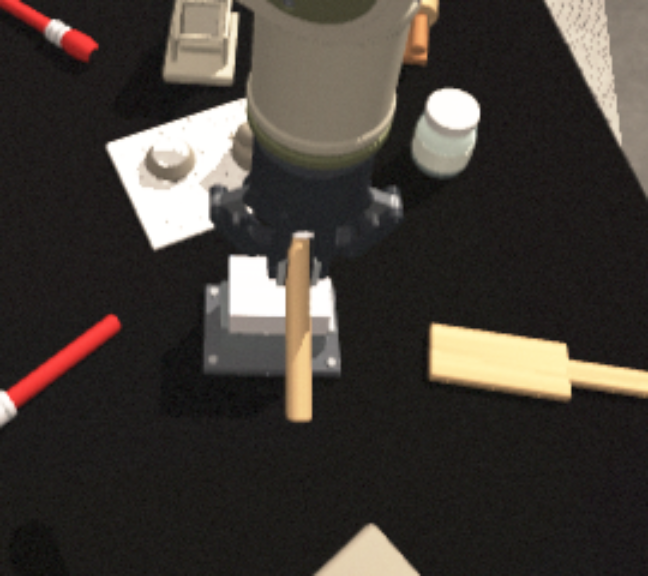

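Emit:
carry_out(
  moves=[
    [0, [0.041, -0.01, 0], -0.125],
    [0, [0.082, -0.02, 0], -0.25],
    [0, [0.123, -0.031, 0], -0.375],
    [0, [0.164, -0.042, 0], -0.5],
    [0, [0.2, -0.051, 0], -0.62],
  ],
)

```text
time_s: 6.72
position: [0.5076, -0.0787, 0.2367]
tcp_rot: [-0.001, 0.511, 0.86, -0.0]
ft_force: [2.0, 0.8, -0.5]
finger_gap: 0.0162
```

```bash
python3 -c "
from h import *
go([.494,.043,.24],168)"
```

```text
pos [ 0.5076 -0.0787  0.2367] az 28.5 shift [0.1134, 0.0462, -0.0032] turn -2.434 j [-0.49, 0.07, 0.59, 1.77, -0.04, 1.31, 0.61] t 6.7167 gap 0.0162 F [ 2.   0.8 -0.5]
```

Emit:
carry_out(
  moves=[
    [0, [0.028, 0.011, -0.001], -0.125],
    [0, [0.056, 0.023, -0.002], -0.25],
    [0, [0.085, 0.035, -0.003], -0.375],
    [0, [0.113, 0.046, -0.003], -0.5],
    [0, [0.113, 0.046, -0.003], -0.62],
  ],
)

```text
time_s: 7.13
position: [0.4946, 0.0471, 0.2395]
tcp_rot: [-0.001, 0.221, 0.975, 0.001]
ft_force: [-1.2, -0.1, 0.0]
finger_gap: 0.0163
```

Emit:
carry_out(
  moves=[
    [0, [0, 0, 0], -0.125],
    [0, [0, 0, 0], -0.25],
    [0, [0, 0, 0], -0.375],
    [0, [0, 0, 0], -0.5],
    [0, [0, 0, 0], -0.62],
  ],
)

```text
time_s: 7.55
position: [0.4954, 0.0403, 0.2396]
tcp_rot: [-0.001, -0.083, 0.997, 0.0]
ft_force: [0.5, -0.1, -1.7]
finger_gap: 0.0164
```

```bash
python3 -c "
from h import *
go([.494,.043,.24],168)"
```

```text
pos [0.4954 0.0403 0.2396] az 99.6 shift [0.001, 0.0029, -0.0004] turn -1.194 j [-0.6, 0.03, 0.45, 1.8, -0.01, 1.32, 1.58] t 7.55 gap 0.0164 F [ 0.5 -0.1 -1.7]
```

Emit:
carry_out(
  moves=[
    [0, [0, 0, 0], -0.125],
    [0, [0, 0, 0], -0.25],
    [0, [0, 0, 0], -0.375],
    [0, [0, 0, 0], -0.5],
    [0, [0, 0, 0], -0.62],
  ],
)

```text
time_s: 7.97
position: [0.4954, 0.0403, 0.2395]
tcp_rot: [-0.001, -0.383, 0.924, 0.0]
ft_force: [-0.2, 0.8, -0.3]
finger_gap: 0.0165
```

Emit:
carry_out(
  moves=[
    [0, [0, 0, 0], -0.12],
    [0, [0, 0, 0], -0.22],
    [0, [0, 0, 0], -0.32],
    [0, [0, 0, 0], -0.4],
  ],
)

```text
time_s: 8.3
position: [0.4954, 0.0403, 0.2395]
tcp_rot: [-0.001, -0.559, 0.829, 0.001]
ft_force: [-0.4, 0.1, -0.5]
finger_gap: 0.0163
```

```bash
python3 - <<'E'
from h import *
go([.494,.043,.24],168)
print(Rt().round(3).tolist())
for c in("side","top","wrist"): cv2.imwrite(f'pics/{c}9.png',capture(c))
s=cv2.imread('pics/side9.png');t=cv2.imread('pics/top9.png')
cv2.imwrite('pics/9.png',np.hstack([cv2.resize(s[110:260,200:350],(400,400)),cv2.resize(t[130:280,180:330],(400,400))]))
E
```

```text
pos [0.4954 0.0403 0.2395] az 157.9 shift [-0.002, 0.0023, -0.0005] turn -0.175 j [-0.58, 0.03, 0.42, 1.8, -0.01, 1.32, 2.6] t 8.3 gap 0.0163 F [-0.4  0.1 -0.5]
[[-0.375, -0.927, -0.002], [-0.927, 0.375, -0.0], [0.001, 0.002, -1.0]]
```

View pics/9.png

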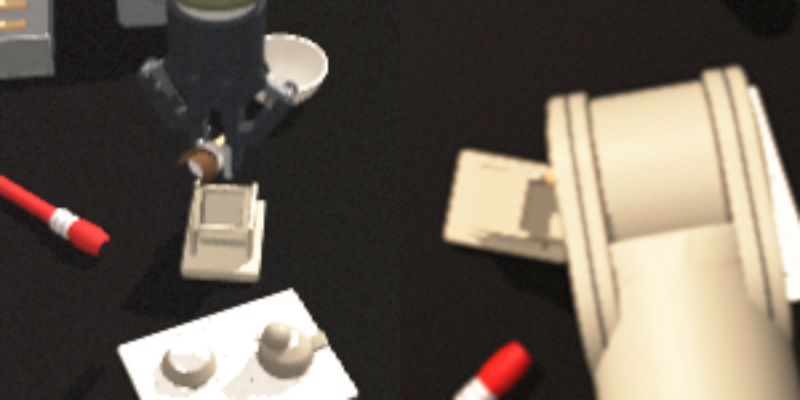

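View pics/wrist9.png

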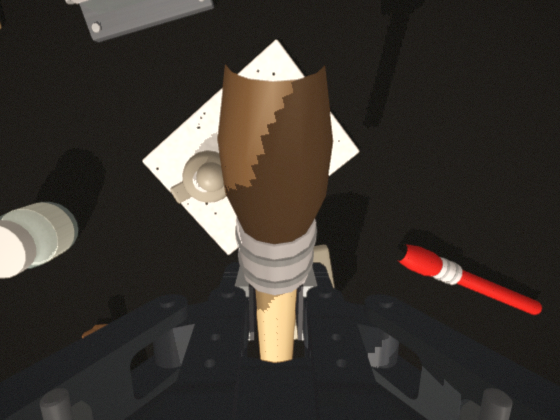

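```bash
python3 - <<'E'
from h import *
im=cv2.imread('pics/wrist9.png'); cv2.imwrite('pics/w9z.png',cv2.resize(im[180:380,200:350],None,fx=4,fy=4,interpolation=2)[:600])
k=calibration('wrist');p=np.array(sense()['position']);R=Rt();tx,ty=R[:,0],R[:,1]
for E in(25,30,35,40):
  for s0 in(100,106):
    e=np.radians(E);d=np.cos(e)*tx+[0,0,np.sin(e)];n=-np.sin(e)*tx+[0,0,np.cos(e)]
    g=p+[0,0,.017]; o=[]
    for s,r in((123,9),(125,13),(152,13),(180,15)):
        c=g+(s-s0)/1e3*d; a=proj(k,c+ty*r/1e3);b=proj(k,c-ty*r/1e3);tp=proj(k,c+n*r/1e3);o.append((round((a[1]+b[1])/2),round(abs(a[0]-b[0])),round(tp[1])))
    print(E,s0,o)
E
```

```text
25 100 [(247, 47, 265), (244, 69, 270), (184, 81, 210), (98, 112, 122)]
25 106 [(258, 46, 276), (255, 67, 281), (199, 78, 225), (119, 107, 145)]
30 100 [(251, 48, 271), (248, 70, 277), (193, 83, 223), (109, 119, 142)]
30 106 [(261, 46, 281), (258, 68, 287), (207, 80, 237), (131, 113, 164)]
35 100 [(256, 48, 277), (253, 71, 285), (204, 86, 238), (125, 126, 167)]
35 106 [(264, 47, 285), (261, 68, 293), (216, 82, 250), (145, 119, 188)]
40 100 [(260, 49, 283), (258, 72, 292), (215, 88, 255), (144, 134, 197)]
40 106 [(268, 47, 290), (265, 69, 299), (226, 84, 265), (163, 125, 214)]
```

View pics/w9z.png

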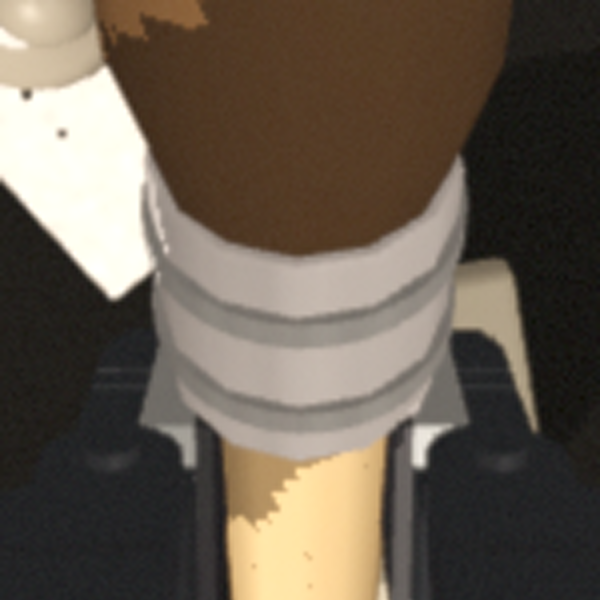

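```bash
python3 -c "
from h import *
go([.477,.0475,.154],157.5)
k=calibration('side'); print(proj(k,[.5107,.1307,.113]))"
```

```text
pos [0.4956 0.0401 0.2398] az 157.5 shift [0.0002, 0.0199, 0.0858] turn 0.001 j [-0.58, 0.03, 0.43, 1.8, -0.01, 1.32, 2.59] t 8.45 gap 0.0164 F [-0.3 -0.  -0.4]
[282.66506172 184.97610332]
```

Emit:
carry_out(
  moves=[
    [0, [0, 0.01, 0.03], 0.01],
    [0, [0, 0.02, 0.06], 0.02],
    [0, [0, 0.02, 0.086], 0.02],
    [0, [0, 0.02, 0.086], 0.02],
  ],
)

```text
time_s: 8.78
position: [0.4743, 0.0472, 0.1499]
tcp_rot: [-0.004, -0.548, 0.837, 0.001]
ft_force: [0.2, 0.1, -1.0]
finger_gap: 0.0163
```

```bash
python3 - <<'E'
from h import *
go([.477,.0475,.154],157.5)
for c in("side","top","wrist"): cv2.imwrite(f'pics/{c}10.png',capture(c))
s=cv2.imread('pics/side10.png');t=cv2.imread('pics/top10.png')
cv2.imwrite('pics/10.png',np.hstack([cv2.resize(s[150:230,240:320],(400,400)),cv2.resize(t[150:250,190:290],(400,400))]))
E
```

```text
pos [0.4743 0.0472 0.1499] az 156.4 shift [-0.0014, -0.0024, -0.0041] turn -0.019 j [-0.59, 0.07, 0.41, 1.96, -0.03, 1.13, 2.56] t 8.7833 gap 0.0163 F [ 0.2  0.1 -1. ]
```

View pics/10.png

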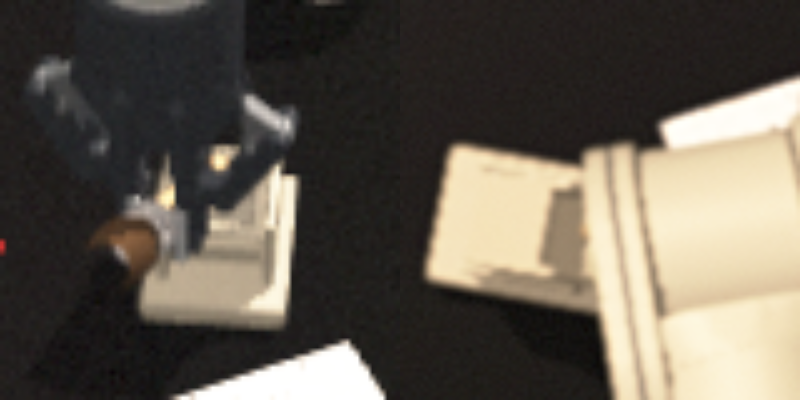

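```bash
python3 -c "
from h import *
go([.486,.077,.124],160)
go([.498,.107,.0925],163)"
```

```text
pos [0.4784 0.0473 0.1558] az 156.4 shift [-0.0303, 0.005, 0.0318] turn -0.063 j [-0.59, 0.06, 0.41, 1.95, -0.03, 1.13, 2.56] t 8.9333 gap 0.0163 F [ 0.1 -0.2 -0.6]
pos [0.4784 0.0473 0.1558] az 156.4 shift [-0.0625, 0.006, 0.0633] turn -0.115 j [-0.59, 0.06, 0.41, 1.95, -0.03, 1.13, 2.56] t 8.9333 gap 0.0163 F [ 0.1 -0.2 -0.6]
```

Emit:
carry_out(
  moves=[
    [0, [-0.01, 0.002, 0.011], -0.02],
    [0, [-0.02, 0.003, 0.021], -0.04],
    [0, [-0.03, 0.005, 0.032], -0.06],
    [0, [-0.03, 0.005, 0.032], -0.06],
  ],
  squeeze=40,
)

```text
time_s: 9.27
position: [0.4855, 0.0737, 0.1213]
tcp_rot: [-0.002, -0.572, 0.82, -0.002]
ft_force: [-1.2, -15.9, 8.2]
finger_gap: 0.0165
```

```bash
python3 - <<'E'
from h import *
for c in("side","wrist"): cv2.imwrite(f'pics/{c}11.png',capture(c))
go([.498,.107,.0925],163)
s=cv2.imread('pics/side11.png');t=cv2.imread('pics/wrist11.png')
cv2.imwrite('pics/11.png',np.hstack([cv2.resize(s[150:230,240:320],(400,400)),cv2.resize(t,(400,400))]))
E
```

```text
pos [0.4859 0.0738 0.1223] az 159.8 shift [-0.0354, 0.0002, 0.0297] turn -0.057 j [-0.58, 0.13, 0.36, 1.96, -0.05, 1.06, 2.59] t 9.3667 gap 0.0165 F [ -2.3 -15.3   8.5]
```

View pics/11.png

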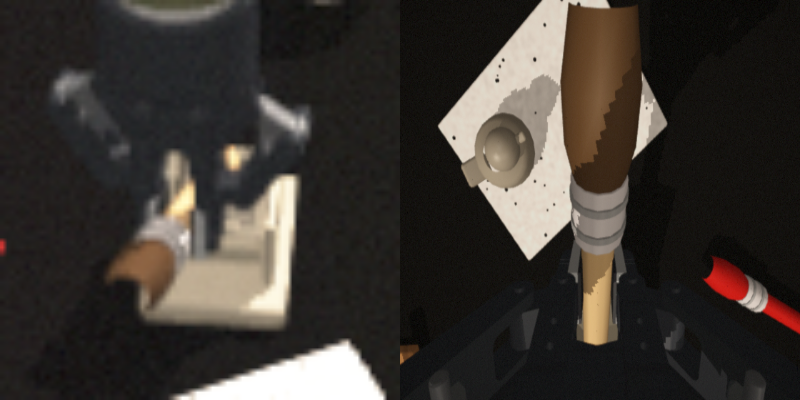

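Emit:
carry_out(
  moves=[
    [0, [0.015, 0, -0.015], 0],
    [0, [0.03, 0, -0.03], 0],
    [0, [0.036, 0, -0.036], 0],
    [0, [0.036, 0, -0.036], 0],
  ],
  squeeze=60,
)

```text
time_s: 9.7
position: [0.4734, 0.0437, 0.1592]
tcp_rot: [0.001, -0.573, 0.819, -0.0]
ft_force: [-0.8, -0.7, -0.8]
finger_gap: 0.0164
```

```bash
python3 - <<'E'
from h import *
for c in("side","wrist"): cv2.imwrite(f'pics/{c}12.png',capture(c))
go([.498,.107,.0925],163)
s=cv2.imread('pics/side12.png');t=cv2.imread('pics/wrist12.png')
cv2.imwrite('pics/12.png',np.hstack([cv2.resize(s[150:220,250:320],(420,420),interpolation=2),cv2.resize(t[80:360,180:380],(300,420))]))
k=calibration('wrist');p=np.array(sense()['position']);R=Rt();tx,ty=R[:,0],R[:,1];ks=calibration('side')
for E in(15,20,25,30):
  for s0 in(100,107):
    e=np.radians(E);d=np.cos(e)*tx+[0,0,np.sin(e)];n=-np.sin(e)*tx+[0,0,np.cos(e)]
    g=p+[0,0,.017]; o=[]
    for s,r in((125,13),(152,13),(180,15)):
        c=g+(s-s0)/1e3*d; a=proj(k,c+ty*r/1e3);b=proj(k,c-ty*r/1e3);tp=proj(k,c+n*r/1e3);o.append((round((a[1]+b[1])/2),round(abs(a[0]-b[0])),round(tp[1])))
    print(E,s0,o,"butt",proj(ks,g-s0/1e3*d).round(1),(g-s0/1e3*d).round(3))
E
```

```text
pos [0.4736 0.0426 0.1591] az 159.8 shift [-0.0688, -0.0006, 0.0667] turn -0.056 j [-0.16, 0.06, -0.03, 1.94, 0.0, 1.14, 2.6] t 9.8 gap 0.0162 F [-0.5 -0.6 -0.8]
15 100 [(236, 67, 257), (171, 75, 188), (85, 99, 94)] butt [281.2 174.2] [0.507 0.133 0.15 ]
15 107 [(251, 65, 272), (190, 73, 207), (109, 96, 121)] butt [281.8 173.1] [0.509 0.14  0.149]
20 100 [(240, 68, 264), (177, 78, 198), (90, 105, 106)] butt [280.9 177.2] [0.506 0.131 0.142]
20 107 [(254, 66, 278), (195, 75, 217), (115, 101, 134)] butt [281.5 176.2] [0.508 0.137 0.14 ]
25 100 [(244, 69, 271), (185, 81, 210), (98, 112, 122)] butt [280.6 180.3] [0.505 0.128 0.134]
25 107 [(256, 67, 283), (202, 77, 228), (123, 107, 149)] butt [281.2 179.5] [0.507 0.134 0.131]
30 100 [(248, 70, 278), (193, 83, 224), (110, 119, 143)] butt [280.3 183.4] [0.504 0.124 0.126]
30 107 [(260, 67, 289), (209, 79, 240), (134, 112, 169)] butt [280.8 182.8] [0.506 0.13  0.123]
```

View pics/12.png

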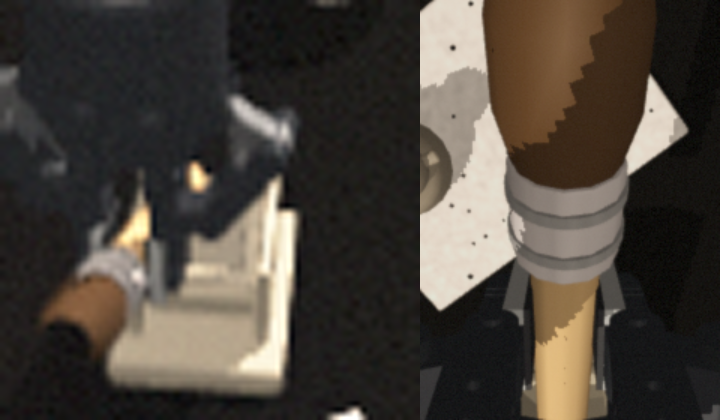

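```bash
python3 -c "
from h import *
for t in ([.4775,.037,.120],[.482,.0598,.111],[.4863,.0773,.1135],[.4945,.0986,.108],[.5,.1116,.097]): go(t,160)"
```

```text
pos [0.4736 0.0426 0.1591] az 159.8 shift [0.004, -0.0055, 0.0391] turn -0.003 j [-0.16, 0.06, -0.03, 1.94, 0.0, 1.14, 2.6] t 9.8 gap 0.0162 F [-0.5 -0.6 -0.8]
pos [0.4736 0.0426 0.1591] az 159.8 shift [-0.019, -0.0019, 0.0481] turn -0.003 j [-0.16, 0.06, -0.03, 1.94, 0.0, 1.14, 2.6] t 9.8 gap 0.0162 F [-0.5 -0.6 -0.8]
pos [0.4736 0.0426 0.1591] az 159.8 shift [-0.0369, 0.0001, 0.0457] turn -0.003 j [-0.16, 0.06, -0.03, 1.94, 0.0, 1.14, 2.6] t 9.8 gap 0.0162 F [-0.5 -0.6 -0.8]
pos [0.4736 0.0426 0.1591] az 159.8 shift [-0.0597, -0.0002, 0.0512] turn -0.003 j [-0.16, 0.06, -0.03, 1.94, 0.0, 1.14, 2.6] t 9.8 gap 0.0162 F [-0.5 -0.6 -0.8]
pos [0.4736 0.0426 0.1591] az 159.8 shift [-0.0738, -0.0009, 0.0622] turn -0.003 j [-0.16, 0.06, -0.03, 1.94, 0.0, 1.14, 2.6] t 9.8 gap 0.0162 F [-0.5 -0.6 -0.8]
```

Emit:
carry_out(
  moves=[
    [0, [0.008, -0.004, 0.02], 0.01],
    [0, [0.006, -0.005, 0.039], 0.01],
    [0, [0.004, -0.005, 0.039], 0.01],
    [0, [0.004, -0.005, 0.039], 0.01],
    [0, [0.004, -0.005, 0.039], 0.01],
  ],
  squeeze=40,
)

```text
time_s: 10.22
position: [0.4766, 0.0387, 0.1201]
tcp_rot: [0.0, -0.569, 0.822, 0.0]
ft_force: [-0.1, -0.1, 0.4]
finger_gap: 0.0159
```

```bash
python3 - <<'E'
from h import *
cv2.imwrite('pics/side13.png',capture('side'));cv2.imwrite('pics/wrist13.png',capture('wrist'))
for t in ([.4775,.037,.120],[.482,.0598,.111],[.4863,.0773,.1135],[.4945,.0986,.108],[.5,.1116,.097]): go(t,160)
s=cv2.imread('pics/side13.png')
cv2.imwrite('pics/13.png',cv2.resize(s[150:220,250:320],(560,560),interpolation=2))
ks=calibration('side');p=np.array(sense()['position']);tx=Rt()[:,0]
for E in(16,22,28):
    e=np.radians(E);d=np.cos(e)*tx+[0,0,np.sin(e)]; b=p+[0,0,.017]-.101*d; print(E,b.round(3),((proj(ks,b)-[250,150])*8).round())
E
```

```text
pos [0.4768 0.0384 0.1205] az 159.4 shift [0.0011, -0.0012, 0.0005] turn -0.011 j [-0.06, 0.11, -0.12, 1.97, 0.02, 1.06, 2.59] t 10.3167 gap 0.0159 F [-0.6  0.6 -1.2]
pos [0.4768 0.0384 0.1205] az 159.4 shift [-0.0218, 0.0026, 0.0096] turn -0.011 j [-0.06, 0.11, -0.12, 1.97, 0.02, 1.06, 2.59] t 10.3167 gap 0.0159 F [-0.6  0.6 -1.2]
pos [0.4768 0.0384 0.1205] az 159.4 shift [-0.0397, 0.0048, 0.0071] turn -0.011 j [-0.06, 0.11, -0.12, 1.97, 0.02, 1.06, 2.59] t 10.3167 gap 0.0159 F [-0.6  0.6 -1.2]
pos [0.4768 0.0384 0.1205] az 159.4 shift [-0.0625, 0.0046, 0.0126] turn -0.011 j [-0.06, 0.11, -0.12, 1.97, 0.02, 1.06, 2.59] t 10.3167 gap 0.0159 F [-0.6  0.6 -1.2]
pos [0.4768 0.0384 0.1205] az 159.4 shift [-0.0766, 0.004, 0.0236] turn -0.011 j [-0.06, 0.11, -0.12, 1.97, 0.02, 1.06, 2.59] t 10.3167 gap 0.0159 F [-0.6  0.6 -1.2]
16 [0.511 0.129 0.11 ] [262. 289.]
22 [0.51  0.126 0.1  ] [260. 317.]
28 [0.508 0.122 0.09 ] [257. 346.]
```

View pics/13.png

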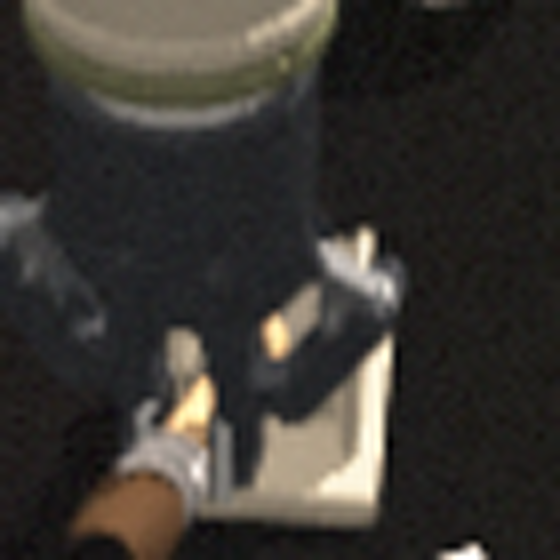

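Emit:
carry_out(
  moves=[
    [0, [-0.011, 0.001, 0.005], 0],
    [0, [-0.022, 0.002, 0.01], 0],
    [0, [-0.031, 0.004, 0.009], 0],
    [0, [-0.04, 0.005, 0.007], 0],
    [0, [-0.04, 0.005, 0.007], 0],
  ],
  squeeze=35,
)

```text
time_s: 10.73
position: [0.4854, 0.0787, 0.1125]
tcp_rot: [-0.0, -0.57, 0.822, 0.0]
ft_force: [0.1, -1.9, -4.7]
finger_gap: 0.0163
```

```bash
cat > look.py <<'E'
from h import *
import sys
n=sys.argv[1]
s=capture('side');w=capture('wrist')
cv2.imwrite(f'pics/{n}.png',np.hstack([cv2.resize(s[150:220,250:320],(420,420),interpolation=2),cv2.resize(w[60:340,160:400],(360,420))]))
E
python3 look.py 14; python3 - <<'E'
from h import *
for t in ([.4945,.0986,.108],[.5,.1116,.097]): go(t,160)
E
```

```text
pos [0.4853 0.0769 0.1123] az 159.3 shift [-0.0236, -0.001, 0.0043] turn -0.012 j [-0.11, 0.15, -0.15, 1.94, 0.03, 1.05, 2.51] t 10.8333 gap 0.0164 F [-0.6 -0.6 -3.2]
pos [0.4853 0.0769 0.1123] az 159.3 shift [-0.0377, -0.0015, 0.0153] turn -0.012 j [-0.11, 0.15, -0.15, 1.94, 0.03, 1.05, 2.51] t 10.8333 gap 0.0164 F [-0.6 -0.6 -3.2]
```

View pics/14.png

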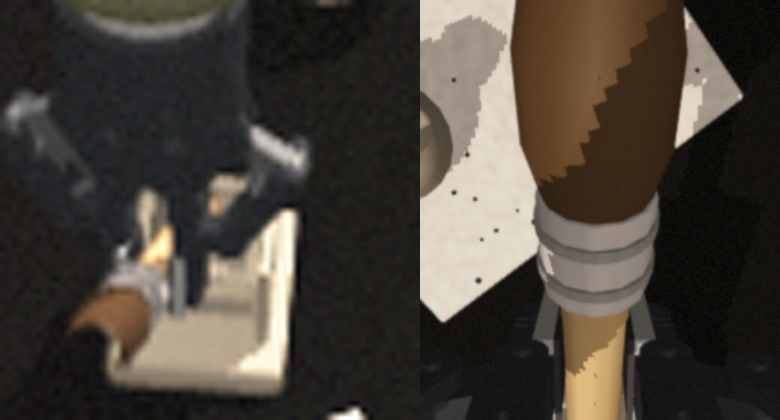

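Emit:
carry_out(
  moves=[
    [0, [-0.008, 0, -0.002], -0.02],
    [0, [-0.016, -0.001, -0.002], -0.04],
    [0, [-0.024, -0.001, 0.002], -0.05],
    [0, [-0.024, -0.001, 0.002], -0.05],
  ],
)

```text
time_s: 11.17
position: [0.4948, 0.0986, 0.1098]
tcp_rot: [-0.001, -0.589, 0.808, 0.0]
ft_force: [-0.7, -1.4, -6.1]
finger_gap: 0.016
```

```bash

python3 look.py 15; python3 - <<'E'
from h import *
for t in ([.4945,.0986,.108],[.5,.1116,.097]): go(t,163)
E
```

```text
pos [0.4945 0.0981 0.1101] az 162.1 shift [-0.0004, 0.0001, 0.0021] turn -0.015 j [-0.13, 0.19, -0.17, 1.91, 0.04, 1.05, 2.51] t 11.2667 gap 0.0164 F [-1.2 -1.  -6.1]
pos [0.4945 0.0981 0.1101] az 162.1 shift [-0.0145, -0.0011, 0.0131] turn -0.015 j [-0.13, 0.19, -0.17, 1.91, 0.04, 1.05, 2.51] t 11.2667 gap 0.0164 F [-1.2 -1.  -6.1]
```

View pics/15.png

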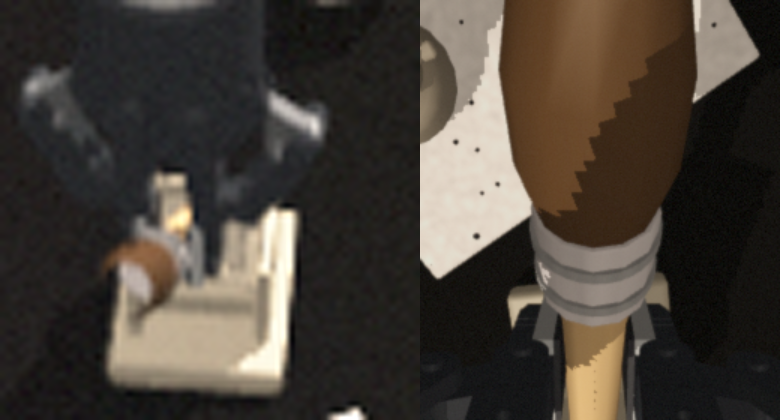

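Emit:
carry_out(
  moves=[
    [0, [-0.005, 0, 0.003], -0.01],
    [0, [-0.01, 0, 0.007], -0.015],
    [0, [-0.015, -0.001, 0.013], -0.015],
    [0, [-0.015, -0.001, 0.013], -0.015],
  ],
)

```text
time_s: 11.6
position: [0.5002, 0.1123, 0.0967]
tcp_rot: [-0.001, -0.595, 0.804, 0.0]
ft_force: [-0.5, -1.9, -6.4]
finger_gap: 0.0162
```

```bash

python3 look.py 16; python3 - <<'E'
from h import *
for t in ([.5,.1116,.097],): go(t,163)
E
```

```text
pos [0.5001 0.1123 0.0974] az 163.0 shift [0.0007, -0.0001, 0.0004] turn -0.0 j [-0.15, 0.22, -0.18, 1.9, 0.05, 1.02, 2.5] t 11.7 gap 0.0161 F [-0.2 -0.2 -7.1]
```

View pics/16.png

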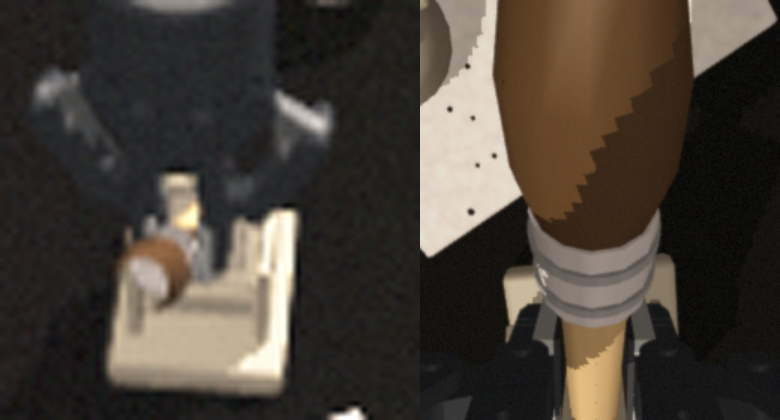

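Emit:
carry_out(
  moves=[
    [0, [-0.004, 0, 0.004], 0],
    [0, [-0.008, 0, 0.008], 0],
    [0, [-0.008, 0, 0.008], 0],
  ],
)

```text
time_s: 11.95
position: [0.5029, 0.117, 0.09]
tcp_rot: [-0.002, -0.594, 0.805, -0.001]
ft_force: [-5.4, -12.8, 7.7]
finger_gap: 0.0157
```

```bash

python3 look.py 17; python3 - <<'E'
from h import *
for t in ([.5,.1116,.097],): go(t,163)
E
```

```text
pos [0.503  0.1172 0.0904] az 162.9 shift [0.0062, 0.0012, -0.0066] turn -0.002 j [-0.16, 0.23, -0.18, 1.9, 0.05, 1.01, 2.48] t 12.05 gap 0.0164 F [ -5.8 -12.2   4.8]
```

View pics/17.png

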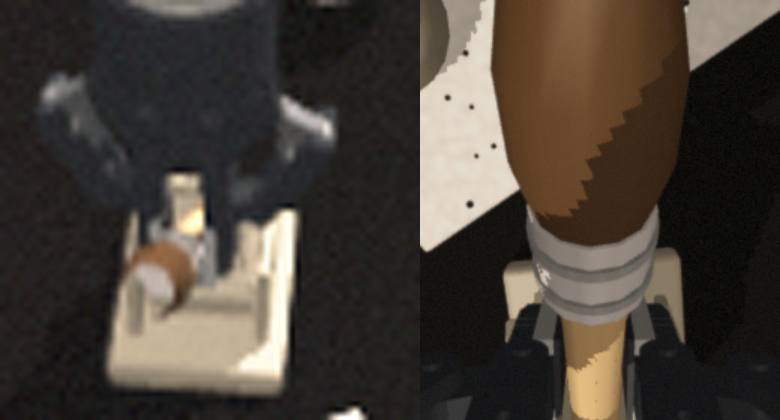

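Emit:
carry_out(
  moves=[
    [60, [0, 0, 0], 0],
    [60, [0, 0, 0], 0],
    [60, [0, 0, 0], 0],
    [60, [0, 0, 0], 0],
    [60, [0, 0, 0], 0],
  ],
)

```text
time_s: 12.47
position: [0.503, 0.121, 0.0899]
tcp_rot: [0.001, -0.595, 0.804, 0.0]
ft_force: [0.2, 0.2, -1.2]
finger_gap: 0.0511
```

```bash

python3 look.py 18; python3 - <<'E'
from h import *
for t in ([.5,.1116,.097],): go(t,163)
E
```

```text
pos [0.5029 0.1208 0.0897] az 163.0 shift [0.0096, 0.0001, -0.0073] turn 0.001 j [-0.16, 0.24, -0.18, 1.9, 0.05, 1.01, 2.48] t 12.5667 gap 0.0512 F [0.4 0.  0.4]
```

View pics/18.png

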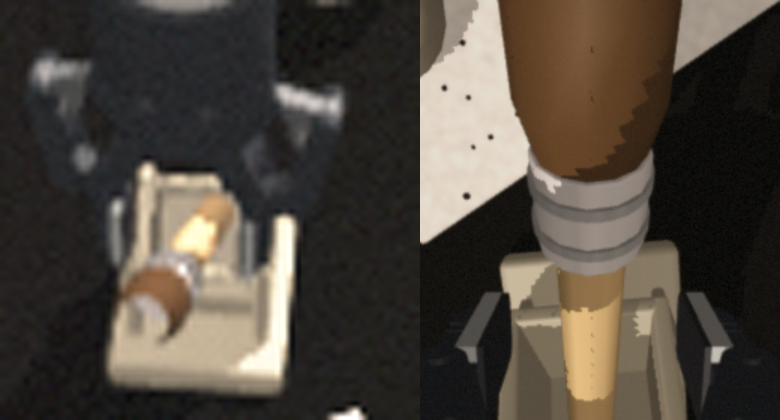

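Emit:
carry_out(
  moves=[
    [60, [0, 0, -0.03], 0],
    [60, [0, 0, -0.07], 0],
    [60, [-0.01, 0, -0.11], 0],
    [60, [-0.03, 0, -0.15], 0.1],
    [60, [-0.06, 0, -0.16], 0.2],
  ],
)

```text
time_s: 12.98
position: [0.5226, 0.1765, 0.2561]
tcp_rot: [0.004, -0.508, 0.861, -0.001]
ft_force: [2.1, 0.7, -0.4]
finger_gap: 0.0509
```

```bash
python3 - <<'E'
from h import *
im={c:capture(c) for c in("side","top","wrist")}
for c in im: cv2.imwrite(f'pics/{c}19.png',im[c])
cv2.imwrite('pics/19.png',np.hstack([cv2.resize(im['side'][150:230,240:320],(400,400),interpolation=2),cv2.resize(im['wrist'],(400,300))[:300].copy().__class__ and cv2.resize(im['wrist'],(400,400))]))
go([.5,.1,.2])
E
```

```text
pos [0.5207 0.1806 0.2508] az 151.7 shift [0.0809, -0.0199, 0.0506] turn 0 j [-0.23, 0.17, -0.21, 1.62, 0.03, 1.35, 2.2] t 13.1333 gap 0.0513 F [-0.3  0.2 -0.6]
```

View pics/19.png

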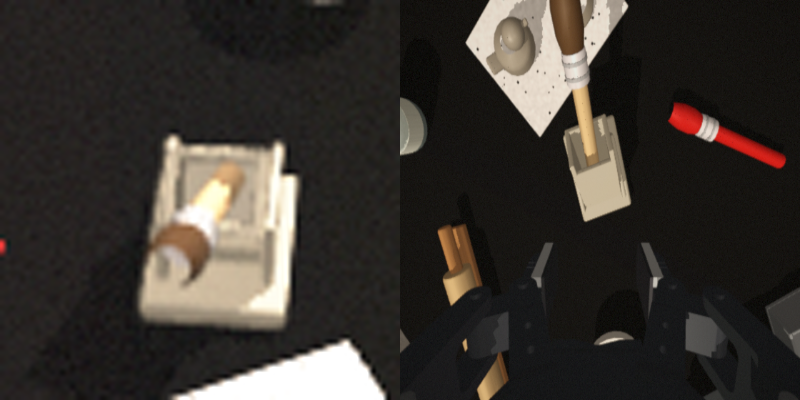

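View pics/top19.png

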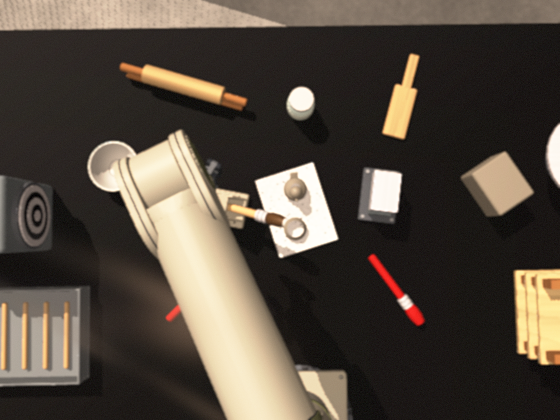

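```bash
python3 - <<'E'
import cv2,numpy as np
s=cv2.imread('pics/side19.png');t=cv2.imread('pics/top19.png')
cv2.imwrite('pics/19b.png',np.hstack([cv2.resize(s[170:220,255:305],(400,400),interpolation=2),cv2.resize(t[185:245,220:310-30],(400,400),interpolation=2)]))
cv2.imwrite('pics/19c.png',cv2.resize(t[190:240,220:320],(800,400),interpolation=2))
E
```

```text
(no output)
```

View pics/19b.png

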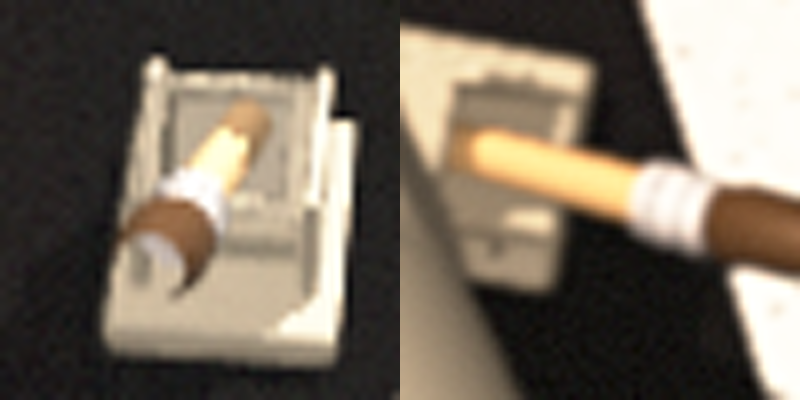

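View pics/19c.png

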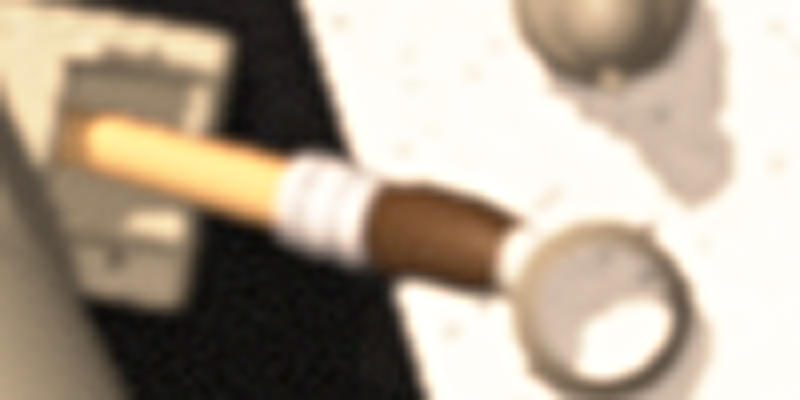

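```bash
python3 - <<'E'
from h import *
kt,ks=calibration("top"),calibration("side")
def tri(pt,ps):
    r=least_squares(lambda X: np.r_[proj(kt,X)-pt,proj(ks,X)-ps],[.5,.1,.1]); return r.x,r.fun
tip,e=tri((283.5,222),(274.8,202.5));print(tip.round(4),e.round(1))
f,e=tri((255.6,213.5),(278.9,193.4));print(f.round(4),e.round(1))
d=tip-f;print(np.linalg.norm(d),np.degrees(np.arcsin(d[2]/np.linalg.norm(d))))
d/=np.linalg.norm(d)
print("butt from f",(f-.125*d).round(4),"from tip",(tip-.2*d).round(4),"floor",[.522,.189,.045])
# model: brush at E=31 az -109, butt at offset
for E in(31,35):
  for az_ in(-105,-110):
    e=np.radians(E);a=np.radians(az_);d=np.array([np.cos(e)*np.cos(a),np.cos(e)*np.sin(a),np.sin(e)])
    for b in([.526,.197,.053],[.52,.18,.06],[.515,.165,.07]): print(E,az_,b,proj(kt,b+.125*d).round(1),proj(kt,b+.2*d).round(1),proj(ks,b+.125*d).round(1),proj(ks,b+.2*d).round(1))
E
```

```text
[0.4782 0.0309 0.1523] [ 0.  -0.6 -0.7  0. ]
[0.4973 0.0933 0.1197] [-0.   0.3  0.3 -0. ]
0.07287227433857797 26.57284870695425
butt from f [0.5301 0.2002 0.0638] from tip [0.5306 0.202  0.0628] floor [0.522, 0.189, 0.045]
31 -105 [0.526, 0.197, 0.053] [255.5 213.4] [283.3 219.8] [279.6 193.9] [275.4 201.3]
31 -105 [0.52, 0.18, 0.06] [263.  215.8] [291.2 222.3] [278.  196.8] [273.6 204.5]
31 -105 [0.515, 0.165, 0.07] [269.6 217.8] [298.4 224.4] [276.6 198.4] [272.1 206.4]
31 -110 [0.526, 0.197, 0.053] [254.3 217.4] [281.3 226.4] [276.1 193.4] [269.5 200.4]
31 -110 [0.52, 0.18, 0.06] [261.8 219.8] [289.3 229. ] [274.4 196.3] [267.6 203.7]
31 -110 [0.515, 0.165, 0.07] [268.4 221.8] [296.4 231.1] [273.  197.9] [265.9 205.5]
35 -105 [0.526, 0.197, 0.053] [253.3 212.7] [279.9 218.8] [279.8 190.7] [275.9 195.7]
35 -105 [0.52, 0.18, 0.06] [260.8 215.2] [287.9 221.3] [278.2 193.6] [274.1 198.9]
35 -105 [0.515, 0.165, 0.07] [267.5 217.1] [295.1 223.4] [276.8 195.1] [272.5 200.7]
35 -110 [0.526, 0.197, 0.053] [252.2 216.6] [278.  225.1] [276.5 190.2] [270.2 194.9]
35 -110 [0.52, 0.18, 0.06] [259.7 219. ] [286.  227.7] [274.8 193.1] [268.3 198.1]
35 -110 [0.515, 0.165, 0.07] [266.3 221. ] [293.2 229.9] [273.4 194.6] [266.6 199.9]
```

```bash
python3 -c "
from h import *
go([.5187,-.2051,.25],82.5)"
```

```text
pos [0.5207 0.1806 0.2508] az 151.7 shift [0.3406, -0.1809, 0.0] turn 1.208 j [-0.23, 0.17, -0.21, 1.62, 0.03, 1.35, 2.2] t 13.1333 gap 0.0513 F [-0.3  0.2 -0.6]
```

Emit:
carry_out(
  moves=[
    [100, [0.34, -0.18, 0], 1.208],
    [100, [0.34, -0.18, 0], 1.208],
    [100, [0.34, -0.18, 0], 1.208],
    [100, [0.34, -0.18, 0], 1.208],
    [100, [0.34, -0.18, 0], 1.208],
  ],
)

```text
time_s: 13.55
position: [0.5172, -0.0333, 0.2488]
tcp_rot: [-0.001, -0.22, 0.976, 0.0]
ft_force: [0.6, -0.1, -0.5]
finger_gap: 0.0857
```

```bash
python3 -c "
from h import *
go([.5187,-.2051,.2],82.5)"
```

```text
pos [ 0.5172 -0.0333  0.2488] az 115.4 shift [0.0724, -0.1558, 0.0488] turn 0.574 j [-0.02, 0.09, -0.01, 1.71, 0.0, 1.34, 1.99] t 13.55 gap 0.0857 F [ 0.6 -0.1 -0.5]
```

Emit:
carry_out(
  moves=[
    [100, [0.072, -0.156, 0.02], 0.574],
    [100, [0.072, -0.156, 0.03], 0.574],
    [100, [0.072, -0.156, 0.049], 0.574],
    [100, [0.072, -0.156, 0.049], 0.574],
    [100, [0.072, -0.156, 0.049], 0.574],
  ],
)

```text
time_s: 13.97
position: [0.5179, -0.2094, 0.1974]
tcp_rot: [-0.002, 0.069, 0.998, -0.001]
ft_force: [0.9, 0.1, -0.4]
finger_gap: 0.0854
```

```bash
python3 - <<'E'
from h import *
k=calibration('wrist');cv2.imwrite('pics/w20.png',capture('wrist'))
go([.5187,-.2051,.052],82.5)
c,s=np.cos(-.1314),np.sin(-.1314)
for bx,by,z in((-42,30,91),(-42,-30,91),(50,30,91),(50,-30,91)):
    print(proj(k,np.array([.5435+(bx*c-by*s)/1e3,-.2084+(bx*s+by*c)/1e3,z/1e3])).round(0))
E
```

```text
pos [ 0.5178 -0.2093  0.1971] az 81.9 shift [-0.001, 0.0045, 0.1451] turn -0.011 j [0.15, 0.21, 0.17, 1.69, -0.03, 1.25, 1.76] t 14.0167 gap 0.0854 F [-1.4 -1.5 -0.8]
[319. 192.]
[242. 192.]
[316. 298.]
[246. 299.]
```

View pics/w20.png

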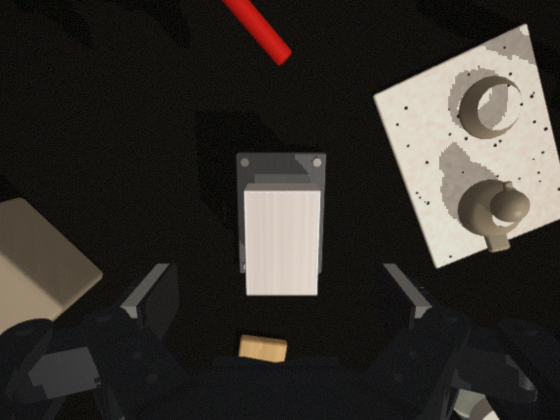

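Emit:
carry_out(
  moves=[
    [100, [-0.001, 0.0055, 0.035], -0.011],
    [100, [-0.001, 0.0055, 0.075], -0.011],
    [100, [-0.001, 0.0055, 0.115], -0.011],
    [100, [-0.001, 0.0055, 0.145], -0.011],
    [100, [-0.001, 0.0055, 0.145], -0.011],
  ],
)

```text
time_s: 14.43
position: [0.518, -0.1957, 0.049]
tcp_rot: [-0.006, 0.056, 0.998, 0.001]
ft_force: [-1.1, 1.4, -0.8]
finger_gap: 0.085
```

Emit:
carry_out(
  moves=[
    [0, [0, 0, 0], 0],
    [0, [0, 0, 0], 0],
    [0, [0, 0, 0], 0],
    [0, [0, 0, 0], 0],
  ],
  squeeze=30,
)

```text
time_s: 14.77
position: [0.5206, -0.2049, 0.0585]
tcp_rot: [-0.0, 0.06, 0.998, -0.004]
ft_force: [-13.3, -19.7, 5.2]
finger_gap: 0.0597
```

```bash
python3 - <<'E'
from h import *
cv2.imwrite('pics/w21.png',capture('wrist'))
go([.5187,-.2051,.052],82.5)
p=np.array(sense()['position']);print(Rt().round(3).tolist())
E
```

```text
pos [ 0.5206 -0.205   0.0585] az 83.1 shift [0.0018, -0.0003, 0.0065] turn 0.01 j [0.16, 0.35, 0.16, 1.83, -0.06, 0.96, 1.79] t 14.8167 gap 0.0597 F [-13.  -20.    4.6]
[[-0.993, 0.12, -0.001], [0.12, 0.993, -0.007], [0.0, -0.007, -1.0]]
```

View pics/w21.png

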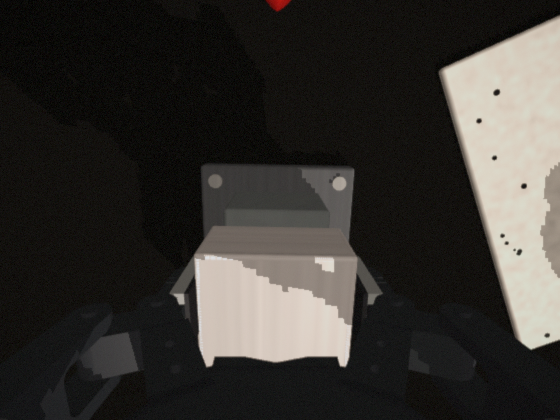

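Emit:
carry_out(
  moves=[
    [0, [-0.002, -0.003, -0.005], 0],
    [0, [-0.006, -0.003, -0.013], 0],
    [0, [-0.011, -0.003, -0.02], 0],
    [0, [-0.018, -0.003, -0.029], 0],
    [0, [-0.027, -0.003, -0.037], 0],
  ],
  squeeze=40,
)

```text
time_s: 15.23
position: [0.5476, -0.2087, 0.0945]
tcp_rot: [-0.0, 0.06, 0.998, -0.003]
ft_force: [-0.8, -16.2, -15.9]
finger_gap: 0.0592
```

```bash
python3 - <<'E'
from h import *
cv2.imwrite('pics/22.png',np.hstack([cv2.resize(capture('wrist'),(400,300)),cv2.resize(capture('side')[230:350,240:400],(400,300))]))
go([.5187,-.2051,.052],82.5)
E
```

```text
pos [ 0.5493 -0.209   0.0958] az 83.2 shift [0.031, 0.0005, 0.0437] turn 0.012 j [0.15, 0.36, 0.16, 1.73, -0.06, 1.05, 1.78] t 15.3333 gap 0.0594 F [ -2.6 -14.2  -1.3]
```

View pics/22.png

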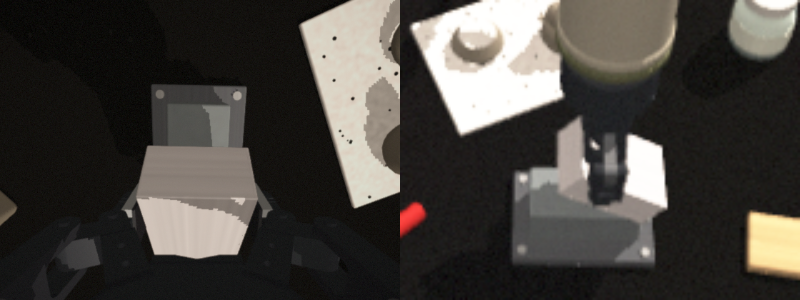

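Emit:
carry_out(
  moves=[
    [0, [-0.01, -0.002, -0.006], 0],
    [0, [-0.02, -0.003, -0.011], 0],
    [0, [-0.031, -0.003, -0.014], 0],
    [0, [-0.043, -0.003, -0.015], 0],
    [0, [-0.054, -0.003, -0.015], 0],
  ],
)

```text
time_s: 15.75
position: [0.6005, -0.216, 0.1093]
tcp_rot: [-0.002, 0.058, 0.998, -0.002]
ft_force: [-9.5, -8.5, -6.3]
finger_gap: 0.0594
```

```bash
python3 - <<'E'
from h import *
cv2.imwrite('pics/23.png',np.hstack([cv2.resize(capture('wrist'),(400,300)),cv2.resize(capture('side')[230:350,240:400],(400,300))]))
go([.5187,-.2051,.052],82.5)
E
```

```text
pos [ 0.6018 -0.2162  0.1093] az 83.3 shift [0.0837, 0.0016, 0.0574] turn 0.014 j [0.15, 0.45, 0.16, 1.57, -0.07, 1.13, 1.78] t 15.85 gap 0.0594 F [-4.4 -8.9 -6.2]
```

View pics/23.png

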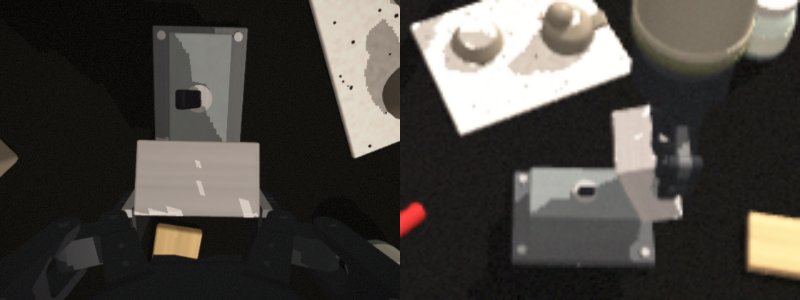

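Emit:
carry_out(
  moves=[
    [0, [-0.009, -0.001, 0.001], 0],
    [0, [-0.019, -0.001, 0.004], 0],
    [0, [-0.019, -0.001, 0.004], 0],
    [100, [-0.019, -0.001, 0.004], 0],
    [100, [-0.019, -0.001, 0.004], 0],
  ],
)

```text
time_s: 16.27
position: [0.6225, -0.2159, 0.1063]
tcp_rot: [0.002, 0.057, 0.998, -0.0]
ft_force: [0.5, 0.4, 0.7]
finger_gap: 0.0808
```

Emit:
carry_out(
  moves=[
    [100, [0, 0, 0], 0],
    [100, [0, 0, -0.04], 0],
    [100, [0, 0, -0.08], 0],
    [60, [0.04, 0, -0.1], 0],
    [20, [0.08, 0, -0.1], 0],
  ],
)

```text
time_s: 16.68
position: [0.5462, -0.2065, 0.2094]
tcp_rot: [0.005, 0.056, 0.998, -0.001]
ft_force: [0.0, -0.9, -0.5]
finger_gap: 0.0642
```

```bash
python3 - <<'E'
from h import *
k=calibration('wrist');w=capture('wrist');s=capture('side');cv2.imwrite('pics/w24.png',w)
cv2.imwrite('pics/24.png',np.hstack([cv2.resize(w,(400,300)),cv2.resize(s[230:350,240:400],(400,300))]))
go([.5187,-.2051,.052],82.5)
for a in(-.45,.45):
    P=np.array([.5435,-.2084,.055])+np.array([.131,.9914,0])*.032*np.sin(a)+[0,0,.032*np.cos(a)]; print(a,P.round(4),proj(k,P))
E
```

```text
pos [ 0.5377 -0.2066  0.2048] az 83.4 shift [0.0189, -0.0008, 0.1528] turn 0.015 j [0.14, 0.24, 0.17, 1.64, -0.04, 1.27, 1.78] t 16.7833 gap 0.049 F [ 0.8 -0.6 -0.5]
-0.45 [ 0.5417 -0.2222  0.0838] [256.13043478 201.85914002]
0.45 [ 0.5453 -0.1946  0.0838] [289.04783309 202.49121204]
```

View pics/24.png

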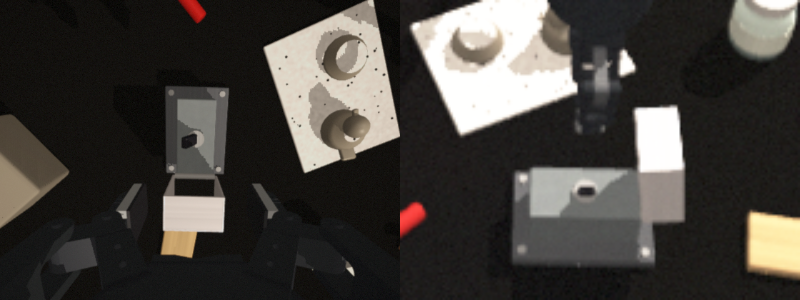

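View pics/w24.png

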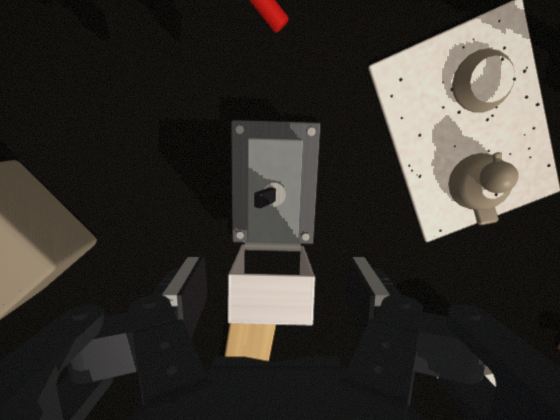

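```bash
python3 -c "
from h import *
go([.5336,-.2545,.07],82.5)"
```

```text
pos [ 0.5377 -0.2066  0.2048] az 83.4 shift [-0.0016, -0.0481, 0.1347] turn 0.015 j [0.14, 0.24, 0.17, 1.64, -0.04, 1.27, 1.78] t 16.7833 gap 0.049 F [ 0.8 -0.6 -0.5]
```

Emit:
carry_out(
  moves=[
    [0, [0, -0.04, 0.0], 0.015],
    [0, [-0.001, -0.05, 0.03], 0.015],
    [0, [-0.001, -0.05, 0.06], 0.015],
    [0, [-0.001, -0.05, 0.09], 0.015],
    [0, [-0.001, -0.05, 0.1], 0.015],
  ],
)

```text
time_s: 17.2
position: [0.5369, -0.2552, 0.1003]
tcp_rot: [-0.002, 0.064, 0.998, 0.001]
ft_force: [-0.5, 0.2, -0.1]
finger_gap: -0.0003
```

```bash
python3 -c "
from h import *
go([.5336,-.2545,.07],82.5)
cv2.imwrite('pics/25.png',np.hstack([cv2.resize(capture('wrist'),(400,300)),cv2.resize(capture('side')[230:350,240:400],(400,300))]))
go([.5336,-.2545,.07],82.5)"
```

```text
pos [ 0.5369 -0.2552  0.1003] az 82.6 shift [0.0033, 0.0003, 0.0303] turn 0.003 j [0.21, 0.37, 0.19, 1.7, -0.08, 1.08, 1.87] t 17.2 gap -0.0003 F [-0.5  0.2 -0.1]
pos [ 0.5378 -0.2554  0.1025] az 82.7 shift [0.0042, 0.0004, 0.0325] turn 0.003 j [0.21, 0.37, 0.19, 1.7, -0.08, 1.08, 1.87] t 17.3 gap 0.0 F [-0.2  0.2 -0.4]
```

View pics/25.png

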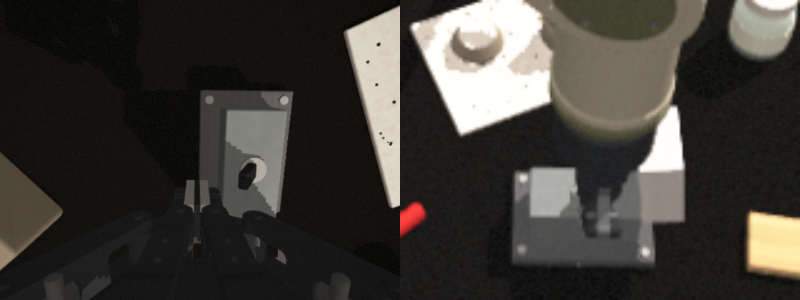

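Emit:
carry_out(
  moves=[
    [0, [0.004, 0, 0.02], 0],
    [0, [0.004, 0, 0.032], 0],
    [0, [0.004, 0.01, 0.032], 0],
    [0, [0.004, 0.02, 0.032], 0],
    [0, [0.004, 0.028, 0.032], 0],
  ],
)

```text
time_s: 17.72
position: [0.5395, -0.2269, 0.0733]
tcp_rot: [0.001, 0.064, 0.998, -0.0]
ft_force: [0.3, -0.7, 1.3]
finger_gap: -0.0003
```

Emit:
carry_out(
  moves=[
    [0, [0, 0.004, 0], 0],
    [0, [0, 0.008, 0], 0],
    [0, [0, 0.01, 0], 0],
    [0, [0, 0.01, 0], 0],
  ],
)

```text
time_s: 18.05
position: [0.5397, -0.2173, 0.0718]
tcp_rot: [0.0, 0.064, 0.998, 0.0]
ft_force: [-0.3, -0.2, -0.9]
finger_gap: 0.0004
```

```bash
python3 -c "
from h import *
w=capture('wrist')
cv2.imwrite('pics/26.png',np.hstack([cv2.resize(w[100:380,200:480],(400,400)),cv2.resize(capture('side')[230:350,240:400],(400,400))]))
go([.5336,-.2545,.07],82.5)"
```

```text
pos [ 0.5393 -0.2181  0.0715] az 82.6 shift [0.0009, -0.0368, 0.0015] turn 0.002 j [0.16, 0.38, 0.17, 1.76, -0.07, 1.01, 1.8] t 18.15 gap -0.0003 F [-0.1  0.3 -0.6]
```

View pics/26.png

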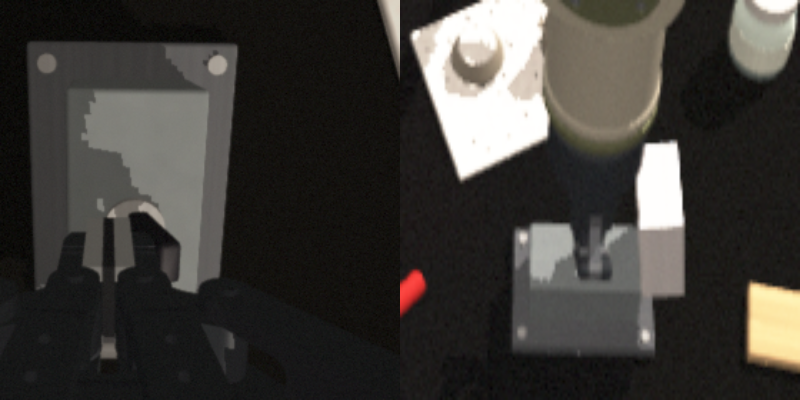

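Emit:
carry_out(
  moves=[
    [0, [0, 0.004, 0], 0],
    [0, [0, 0.007, 0], 0],
    [0, [0, 0.007, 0], 0],
  ],
)

```text
time_s: 18.4
position: [0.5398, -0.2126, 0.0714]
tcp_rot: [-0.0, 0.065, 0.998, -0.001]
ft_force: [-0.6, -5.0, -0.6]
finger_gap: -0.0002
```

Emit:
carry_out(
  moves=[
    [0, [0, 0.003, 0], 0],
    [0, [0, 0.005, 0], 0],
    [0, [0, 0.005, 0], 0],
  ],
)

```text
time_s: 18.65
position: [0.5397, -0.2119, 0.0716]
tcp_rot: [0.0, 0.067, 0.998, -0.003]
ft_force: [-1.5, -17.1, -3.1]
finger_gap: 0.0
```

Emit:
carry_out(
  moves=[
    [0, [0, -0.015, 0], 0],
    [0, [0, -0.03, -0.01], 0],
    [0, [0, -0.03, -0.05], 0],
    [0, [0, -0.03, -0.09], 0],
    [0, [0, -0.01, -0.13], 0],
  ],
)

```text
time_s: 19.07
position: [0.538, -0.221, 0.2005]
tcp_rot: [-0.0, 0.067, 0.998, -0.001]
ft_force: [0.1, -0.2, 0.2]
finger_gap: -0.0001
```

```bash
python3 - <<'E'
from h import *
k=calibration('wrist');w=capture('wrist')
cv2.imwrite('pics/27.png',np.hstack([cv2.resize(w[100:380,150:430],(400,400)),cv2.resize(capture('side')[230:350,240:400],(400,400))]))
go([.5336,-.2545,.07],82.5)
for a in(.2,.3,.45):
    P=np.array([.5435,-.2084,.055])+np.array([.131,.9914,0])*.032*np.sin(a)+[0,0,.032*np.cos(a)]; print(a,((proj(k,P)-[150,100])*400/280).round())
E
```

```text
pos [ 0.5431 -0.2156  0.2054] az 82.8 shift [0.0059, -0.0398, 0.1354] turn 0.005 j [0.15, 0.25, 0.18, 1.63, -0.05, 1.26, 1.78] t 19.1667 gap -0.0001 F [ 2.1  0.5 -0.5]
0.2 [213. 163.]
0.3 [219. 163.]
0.45 [226. 162.]
```

View pics/27.png

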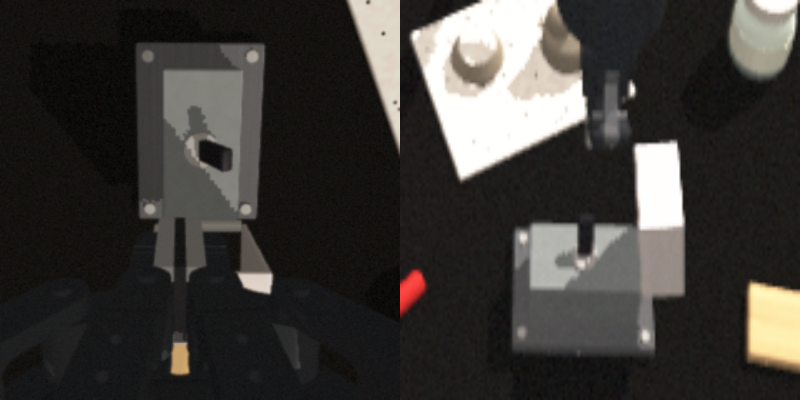

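```bash
python3 -c "
from h import *
go([.6215,-.2165,.2],82.9)
go([.6215,-.2165,.1055],82.9)"
```

```text
pos [ 0.5431 -0.2156  0.2054] az 82.8 shift [-0.0778, 0.009, 0.0062] turn -0.002 j [0.15, 0.25, 0.18, 1.63, -0.05, 1.26, 1.78] t 19.1667 gap -0.0001 F [ 2.1  0.5 -0.5]
pos [ 0.5431 -0.2156  0.2054] az 82.8 shift [-0.0768, 0.009, 0.1007] turn -0.002 j [0.15, 0.25, 0.18, 1.63, -0.05, 1.26, 1.78] t 19.1667 gap -0.0001 F [ 2.1  0.5 -0.5]
```

Emit:
carry_out(
  moves=[
    [100, [-0.03, 0.009, -0.02], 0],
    [100, [-0.06, 0.009, -0.02], 0],
    [100, [-0.078, 0.009, -0.02], 0],
    [100, [-0.078, 0.009, -0.02], 0],
    [100, [-0.078, 0.009, 0.0], 0],
  ],
)

```text
time_s: 19.58
position: [0.62, -0.2186, 0.2011]
tcp_rot: [0.002, 0.064, 0.998, -0.0]
ft_force: [0.8, -0.8, 0.5]
finger_gap: 0.0606
```

```bash
python3 -c "
from h import *
cv2.imwrite('pics/28.png',capture('wrist'))
go([.6215,-.2165,.1055],82.9)"
```

```text
pos [ 0.6172 -0.218   0.1947] az 82.6 shift [-0.0043, 0.002, 0.0892] turn -0.005 j [0.14, 0.42, 0.18, 1.43, -0.07, 1.3, 1.76] t 19.6333 gap 0.0678 F [-0.9  1.  -4.4]
```

View pics/28.png

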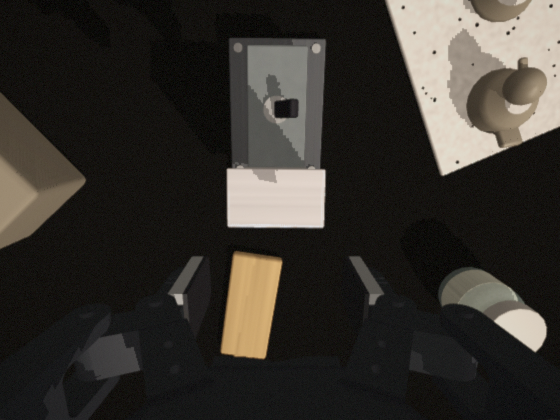

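Emit:
carry_out(
  moves=[
    [100, [-0.004, 0.003, -0.01], 0],
    [100, [-0.004, 0.003, 0.02], 0],
    [100, [-0.004, 0.003, 0.055], 0],
    [100, [-0.004, 0.003, 0.089], 0],
    [100, [-0.004, 0.003, 0.089], 0],
  ],
)

```text
time_s: 20.05
position: [0.619, -0.2144, 0.1042]
tcp_rot: [-0.005, 0.064, 0.998, 0.001]
ft_force: [-0.8, 0.6, -1.6]
finger_gap: 0.0854
```

Emit:
carry_out(
  moves=[
    [0, [0, 0, 0], 0],
    [0, [0, 0, 0], 0],
    [0, [0, 0, 0], 0],
    [0, [0, 0, 0], 0],
    [0, [0, 0, 0], 0],
  ],
)

```text
time_s: 20.47
position: [0.6237, -0.2194, 0.1142]
tcp_rot: [0.003, 0.065, 0.998, -0.002]
ft_force: [-0.3, -7.7, 1.8]
finger_gap: 0.0586
```

```bash
python3 -c "
from h import *
cv2.imwrite('pics/29.png',np.hstack([cv2.resize(capture('wrist'),(400,300)),cv2.resize(capture('side')[230:350,240:400],(400,300))]))
go([.6215,-.2165,.1055],82.9)"
```

```text
pos [ 0.6237 -0.2194  0.1142] az 82.5 shift [0.0026, 0.0026, 0.0087] turn -0.007 j [0.14, 0.49, 0.17, 1.51, -0.08, 1.15, 1.77] t 20.5667 gap 0.0591 F [-0.6 -7.   1.7]
```

View pics/29.png

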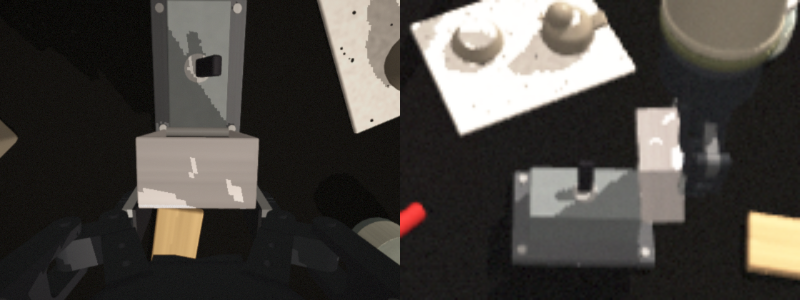

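Emit:
carry_out(
  moves=[
    [0, [0.0155, -0.001, -0.004], 0],
    [0, [0.031, -0.001, -0.0055], 0],
    [0, [0.0465, -0.001, -0.0045], 0],
    [0, [0.061, -0.001, 0.0], 0],
    [0, [0.075, -0.001, 0.006], 0],
  ],
)

```text
time_s: 20.98
position: [0.5516, -0.2095, 0.1097]
tcp_rot: [0.006, 0.065, 0.998, -0.001]
ft_force: [7.5, -3.8, 3.2]
finger_gap: 0.059
```

```bash
python3 -c "
from h import *
go([.6215,-.2165,.1055],82.5)"
```

```text
pos [ 0.5516 -0.2095  0.1097] az 82.6 shift [-0.0702, 0.0021, 0.0051] turn 0.001 j [0.15, 0.34, 0.17, 1.72, -0.06, 1.07, 1.78] t 20.9833 gap 0.059 F [ 7.5 -3.8  3.2]
```

Emit:
carry_out(
  moves=[
    [0, [0.0125, 0, 0.009], 0],
    [0, [0.0235, 0, 0.0195], 0],
    [0, [0.0325, 0, 0.032], 0],
    [0, [0.038, 0, 0.043], 0],
    [0, [0.04, 0, 0.052], 0],
  ],
)

```text
time_s: 21.4
position: [0.5149, -0.2046, 0.0624]
tcp_rot: [0.008, 0.065, 0.998, -0.001]
ft_force: [-21.0, 6.8, 99.0]
finger_gap: 0.059
```

```bash
python3 -c "
from h import *
cv2.imwrite('pics/30.png',np.hstack([cv2.resize(capture('wrist'),(400,300)),cv2.resize(capture('side')[230:350,240:400],(400,300))]))
go([.6215,-.2165,.1055],82.5)"
```

```text
pos [ 0.5152 -0.2045  0.0625] az 82.5 shift [-0.1077, 0.0019, -0.0412] turn 0.001 j [0.16, 0.32, 0.16, 1.86, -0.07, 0.95, 1.79] t 21.5 gap 0.0594 F [-11.9   4.9  56.6]
```

View pics/30.png

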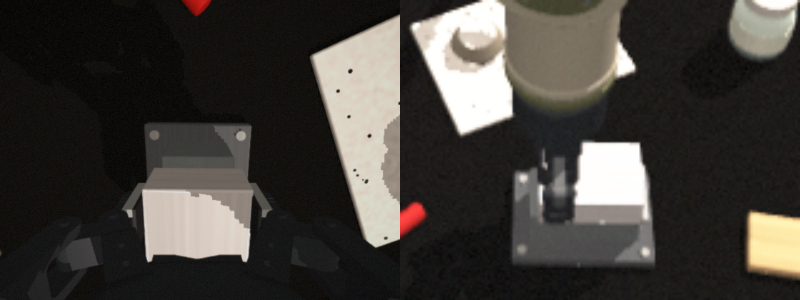

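Emit:
carry_out(
  moves=[
    [0, [0, 0, -0.003], 0],
    [100, [0, 0, -0.003], 0],
    [100, [0, 0, -0.003], 0],
    [100, [0, 0, -0.003], 0],
    [100, [0, 0, -0.003], 0],
  ],
)

```text
time_s: 21.92
position: [0.5081, -0.2022, 0.0551]
tcp_rot: [-0.0, 0.064, 0.998, 0.0]
ft_force: [0.2, -0.0, -1.1]
finger_gap: 0.0857
```

Emit:
carry_out(
  moves=[
    [100, [0, 0, -0.03], 0],
    [100, [0, 0, -0.07], 0],
    [100, [0, 0, -0.11], 0],
    [100, [0, 0, -0.15], 0],
    [100, [0.02, 0, -0.18], 0],
  ],
)

```text
time_s: 22.33
position: [0.4902, -0.1995, 0.2378]
tcp_rot: [0.001, 0.064, 0.998, -0.0]
ft_force: [0.2, 0.8, 1.4]
finger_gap: 0.0858
```

```bash
python3 - <<'E'
from h import *
im={c:capture(c) for c in("side","top","wrist")}
for c in im: cv2.imwrite(f'pics/{c}31.png',im[c])
go([.6215,-.2165,.1055],82.5)
k=calibration('wrist')
c,s=np.cos(-.1314),np.sin(-.1314)
for th in(0,.1,.2):
  o=[]
  for l,by in((92,30),(92,-30),(0,30),(0,-30)):
    bx=50-(l*np.cos(th)-36*np.sin(th)); z=55+l*np.sin(th)+36*np.cos(th)
    o.append(proj(k,np.array([.5435+(bx*c-by*s)/1e3,-.2084+(bx*s+by*c)/1e3,z/1e3])).round(0).tolist())
  print(th,o)
E
```

```text
pos [ 0.4886 -0.2002  0.2373] az 82.6 shift [-0.1333, 0.0011, 0.1323] turn 0.001 j [0.14, 0.11, 0.18, 1.72, -0.02, 1.31, 1.76] t 22.4833 gap 0.0855 F [-1.1  0.6 -1.7]
0 [[307.0, 215.0], [242.0, 215.0], [304.0, 304.0], [244.0, 304.0]]
0.1 [[308.0, 222.0], [241.0, 222.0], [304.0, 307.0], [244.0, 307.0]]
0.2 [[308.0, 230.0], [240.0, 230.0], [304.0, 310.0], [244.0, 310.0]]
```

View pics/wrist31.png

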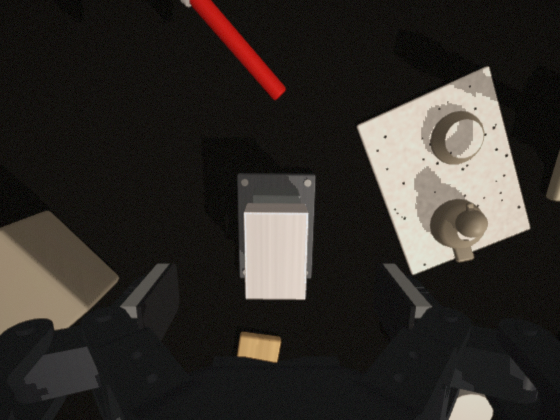

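View pics/side31.png

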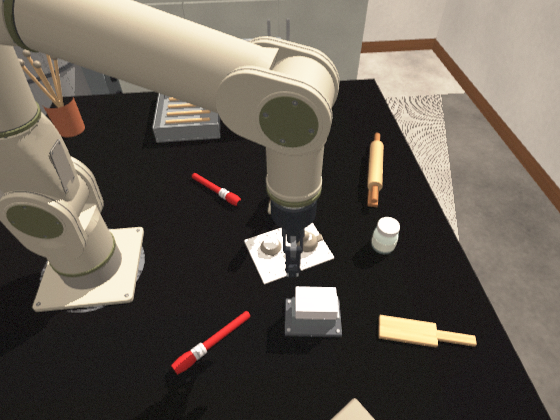

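Emit:
carry_out(
  moves=[
    [0, [-0.028, 0, 0.03], 0],
    [0, [-0.028, 0, 0.06], 0],
    [0, [-0.028, 0, 0.09], 0],
    [0, [-0.028, 0, 0.11], 0],
    [0, [-0.028, 0, 0.125], 0],
  ],
)

```text
time_s: 22.9
position: [0.5141, -0.2025, 0.1054]
tcp_rot: [-0.003, 0.064, 0.998, 0.001]
ft_force: [0.7, 0.4, 0.6]
finger_gap: 0.0257
```

Emit:
carry_out(
  moves=[
    [0, [0, 0, 0.007], 0],
    [0, [0, 0, 0.014], 0],
    [0, [0, 0, 0.018], 0],
  ],
)

```text
time_s: 23.15
position: [0.5157, -0.2031, 0.0908]
tcp_rot: [-0.001, 0.064, 0.998, 0.0]
ft_force: [-8.8, 2.6, 20.3]
finger_gap: -0.0001
```

```bash
python3 - <<'E'
from h import *
go([.5187,-.2051,.091],82.5)
E
```

```text
pos [ 0.5157 -0.2031  0.0908] az 82.6 shift [-0.0032, -0.0016, -0.0002] turn 0.002 j [0.15, 0.3, 0.17, 1.82, -0.06, 1.03, 1.78] t 23.15 gap -0.0001 F [-8.8  2.6 20.3]
```

Emit:
carry_out(
  moves=[
    [0, [0, 0, -0.03], 0],
    [0, [0, 0, -0.07], 0],
    [0, [0, 0, -0.11], 0],
    [0, [0.03, 0, -0.14], 0],
    [0, [0.04, 0, -0.14], 0],
  ],
)

```text
time_s: 23.57
position: [0.4773, -0.1994, 0.2387]
tcp_rot: [0.005, 0.065, 0.998, -0.001]
ft_force: [0.6, 0.2, -0.1]
finger_gap: -0.0003
```

```bash
python3 - <<'E'
from h import *
im={c:capture(c) for c in("side","top")}
a=cv2.resize(im['top'][80:260,70:430],(800,400),interpolation=2);cv2.imwrite('pics/32.png',a)
go([.5187,-.2051,.091],82.5)
a=cv2.imread('pics/top0.png');k=calibration('top')
for n in("clay_bird","glaze_jar","bowl"):
    r=outline_of("top",n)[0]; M=cv2.moments(r['mask'].astype(np.uint8),True); print(n,round(r['conf'],2),at(k,(M['m10']/M['m00'],M['m01']/M['m00']),.05).round(3))
E
```

```text
pos [ 0.476  -0.1987  0.2339] az 82.6 shift [-0.0426, -0.0008, 0.1431] turn 0.001 j [0.14, 0.08, 0.18, 1.76, -0.02, 1.3, 1.76] t 23.6667 gap 0.0002 F [ 0.5 -0.  -1.1]
clay_bird 0.87 [0.561 0.004 0.05 ]
glaze_jar 0.97 [ 0.766 -0.015  0.05 ]
bowl 0.66 [0.621 0.438 0.05 ]
```

View pics/32.png

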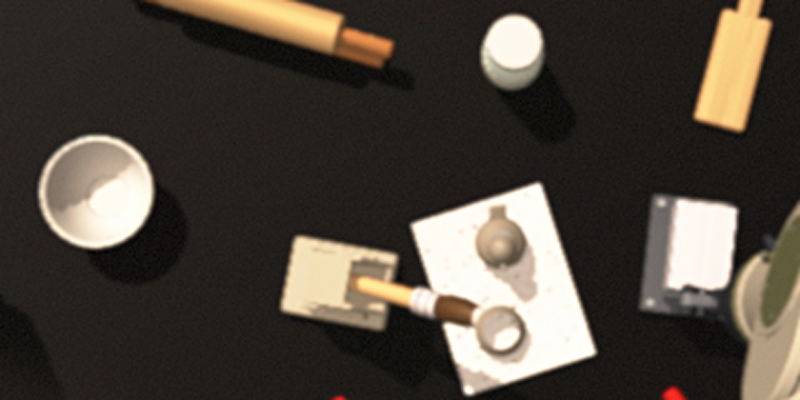

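```bash
python3 -c "
from h import *
print(job_done()); print(sense()['time_s'])"
```

```text
the job is handed in; nothing more can be done
None
the job is handed in; nothing more can be done
```

I handed the job in at about 23.7 s, and my last checks show every part done; the hand-in itself gives no verdict.

**Brush:** I pulled it out of the crock and pivoted it hair-up in the grip by pressing the hair on the box cover. I then turned it and put it in handle-down until the floor pushed back.
- The first insertion caught the upper rim of the crock; I backed out and went in lower.
- It rests hair-up, leaning about 59° from vertical. Matching both fixed cameras puts the butt about 12 mm from the centre of the floor, but direct triangulation gave about 23 mm. Both are inside the 30 mm limit.
- The last joint reached its 2.6 rad limit while turning the brush, so I put it in about 6–11° off the crock's direction, which the pocket's width allows.

**Toggle:** With the cover lifted to about 1.6 rad, I pushed the toggle to its stop, where the force rose to 17 N with no more movement. In the picture its tip sits where the fully-on position should be.

**Cover:** It is folded down. A 20 N press met its top at 90.8 mm, against 91 mm for fully down. While closing it the wrist force briefly reached 99 N, close to the 120 N limit.

**Other things:** The bird, jar and bowl are within about 1 mm of where they started. I compared the clay lump by eye only, and it looked unmoved. The arm was clear of everything at hand-in.

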